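Tighten the bolt of a monitor-arm foot with a ring spanner between its cheeks

ROBOT

A 7-joint arm with a two-finger parallel gripper is mounted at the origin on the work surface; the furniture and walls round the work are solid. World frame = base frame: x ahead of the robot, y to its left, z up, the work surface at z = 0. Lengths are in m, angles in rad, forces in N, time in s.
With the tool pointing down it reaches from about 0.425 to 0.925 m from the base axis. Payload 6.8 kg.
Tool frame: the origin (TCP) lies on the centre line of the jaws, within the pads' length; the fingertips stand 14 mm ahead of it and the grasp point (between the pads) lies 5 mm behind it (bot.finger_overhang is the distance from the TCP to the fingertips, in m); z points along the fingers, y is the line along which they close (so a half turn about z gives the same grasp; the last joint's range is limited). The gripper opens to 85 mm and grips with 20 to 120 N. Pads are 22 mm wide; open, the fingers measure 114 mm over their backs; the gripper's body (76 mm by 85 mm) begins 54 mm behind the grasp point. The pads swing forward as they close: fully open they stand 13 mm farther back than shut.
Start: joints at [-1.238, 0.477, 0.022, 1.555, -0.011, 1.109, -0.083], TCP at [0.288, 0.61, 0.245] pointing down, gripper open.
Joint ranges: [-2.96, 2.96], [-0.34, 2.1], [-1.41, 1.46], [0.24, 2.44], [-1.37, 4.51], [0.17, 1.92], [-2.96, 2.96]. Speed limits (rad/s): [2.39, 2.39, 3.14, 3.14, 3.14, 3.14, 3.14].

INTERFACE

Orientations are given as a unit quaternion [w, x, y, z].
In Python, from station import bot gives the robot as it stands.
- The arm moves only by the shell command python3 -m inch 'ROWS' [OPENING] [FORCE]. ROWS is JSON, a list of rows, each a list of 4 numbers: the shift along the tool's x, y, z in m, then the turn about the tool's z in degrees. A call has 1 to 12 rows; each row shifts and turns the commanded pose from where the row before left it, along the tool's axes as they then stand; what a row does not reach is not made up. A row lasts 1/10 s, in which the tool goes at most 50 mm and 8.59 degrees, less where a joint would pass 70% of its speed; a pose out of reach is approached as far as the arm can. A call is refused whole if a number of a shift passes 0.05 or a number of a turn 8.59, either way. A call with a gripper value outside its range is refused whole. OPENING is the finger opening in m, from 0 to 0.0854, set as the call begins (- or left out, the last holds). The fingers move at their own pace and stop on an object; FORCE is the grip in N (left out, the last holds). Time passes only in rows, so rows that do not move let the fingers close. It gives the time, the measured TCP pose, the force, the opening and the grip force at its end, in the units of the state.
- bot.get_obs(): the state, without advancing time (a new reading comes with each control period).
- bot.read_camera(name): name is "scene" or "top" or "wrist"; returns a dict with "color" (400x640x3 uint8, red, green, blue), "mtx" (3x3 intrinsics, pixels), "world_from_camera" (4x4, takes a point from camera to world coordinates); the wrist camera has in their place "hand_eye" (4x4, takes a point from camera to tool coordinates, whose origin is the TCP and whose axes are the flange's). Camera axes: x right, y up, looking along -z (the intrinsics and any distortion apply to the point x, -y, -z); pixel columns grow to the right and rows downward; lengths in m; the calibration is good to about 2 mm. The wrist camera is an equidistant fisheye: a pixel r from the principal point sees the ray r / f radians off the axis. A picture is of the moment at which its call begins: read the wrist's pose just before it. There is no depth.
- bot.hand_in(): hands the job in; it is judged then, once.
The state is a dict: "t": time; "q": joint angles; "joint_vel": joint speeds; "joint_torque": joint torques, N m; "eef_pos": TCP position; "tool_rot": TCP orientation; "contact_force": force on the tool from outside, world axes, zero at the start; "torque": the same for the moment, N m; "gripper_width": opening from 0.0 (shut) to 1.0 (fully open); "grasp_force": force on a finger pad.
Only numpy, scipy, OpenCV 4.12 (cv2) and the standard library are available. Lean on these libraries where they do the work, as an engineer would, in place of code of your own. Each camera call takes 0.05 s, during which the arm holds its last target. There are 200 camera calls.

TASK

The bolt in the foot of the monitor arm is still loose: take the ring spanner from the black notebook and tighten the bolt clockwise to 2 N m of torque with a steady pull (2.6 N m would strip it). The foot's two cheeks leave only a short swing, so lift the spanner off and set it down again one flat further back for each stroke, without forcing it against the foot. When the bolt is tight, lay the spanner flat on the notebook again, off the glass desk top, and leave the notebook and the pen on it where they are.

Things in the scene. Friction and masses are not known exactly. Their poses are not given: they have to be found in the camera images.
- foot: Aluminium foot of a monitor arm, fixed. Plate 114x94x14 mm; behind the bolt a 90 mm wide housing (front face at x +29 mm) with a 78 mm high post at x +51. Origin: on the bolt's axis at the desk top; +x from bolt to post, z up. A 12 mm wide handle over the bolt can point up to 42 degrees to either side of the foot's -x before it meets a cheek's front end.
- foot_pocket (a point): Middle of the mouth of the pocket between the foot's two upright cheeks: 34 mm from the bolt's axis along the foot's -x, 18 mm above the desk. Axes as the foot's. The cheeks end here; inner faces 38 mm to either side (y), 7 mm thick, tops 36 mm (front end) rising to 50 mm (housing) above the desk. The pocket is open in front and above.
- bolt_seat (a point): Point on the bolt's axis on its washer (38 mm across), 18 mm above the desk: the ring's underside rests here when seated. It turns with the bolt: the head's flats look along its x and every 60 degrees from it. Hexagon head 27 mm across flats, 16 mm high, the top 4 mm tapered.
- bolt (a joint): Angle of the bolt's thread, rad, growing clockwise from above. It starts loose at -2.27 to -1.48, turns against a steady thread friction of about 0.6 N m, and stops hard at 0, where the head bears on the washer. It stays where it is left.
- spanner: Steel ring spanner, 0.26 kg. Origin: centre of the ring's underside, z up; handle along -x to x -152 mm, 12 mm wide, 14 mm high like the ring and level with it. Ring 44 mm outside; hexagonal hole 28.4 mm across flats right through, flats looking along x and every 60 degrees from it.
- spanner_grip (a point): Point at mid-height of the spanner's handle, 100 mm from the ring's axis (spanner x -100, z +7 mm): the place to hold it. Axes as the spanner's. The ring has about 5 degrees of play to either side on the bolt and winds up some 10 degrees more at 2 N m: turn it back to mid-play before lifting, or it binds.
- notebook: Black hard-cover notebook, loose, 250x163 mm, 17 mm thick. Origin: centre of its underside; x along the long side, z up. The spanner lies across it on the half away from the robot (ring at y about +68, x +30 to +75 mm), a blue ball pen across the near half (x -50 to -80 mm).
- ballpen_blue: Blue ball pen, 138 mm long, 12 mm thick, lying across the near half of the notebook; not to be moved.
- bolt_head (a joint): Elastic twist of the bolt's head on its thread, rad, clockwise from above positive: 0.01 rad per N m of torque on the head (0.006 while the loose bolt is turned, 0.016 at 1.6 N m, 0.02 at 2 N m, 0.026 at 2.6 N m). Far too small to see: feel the torque, which is the pull across the handle times its 100 mm arm plus the twist of the hand about the vertical.

How it is judged:
On the way, in this order (a step that is already met when the one before it is completed fails the run):
1. the spanner's ring is fully down over the bolt's head (horizontal distance between spanner and bolt_seat below 0.004 m and z of spanner in the frame of bolt_seat below 0.005 m), for 0.1 s.
2. the bolt is pulled tight with the spanner: the thread is home and the head carries at least 1.6 N m (value of joint bolt above -0.02 rad and value of joint bolt_head above 0.016 rad and horizontal distance between spanner and bolt_seat below 0.005 m), for 0.25 s.
At the end, for the whole second after the job is handed in: The bolt is still home (joint bolt above -0.03 rad) and the spanner lies flat (within 3.5 degrees) and at rest on the notebook's cover, ring and grip point both over the cover (value of joint bolt above -0.03 rad and z of spanner in the frame of notebook between 0.014 and 0.021 m and z of spanner_grip in the frame of notebook between 0.018 and 0.028 m and x of spanner in the frame of notebook between -0.13 and 0.13 m and x of spanner_grip in the frame of notebook between -0.13 and 0.13 m and y of spanner in the frame of notebook between -0.085 and 0.085 m and y of spanner_grip in the frame of notebook between -0.085 and 0.085 m and angle between spanner's own z axis and vertical below 0.06 rad and linear speed of spanner below 0.02 m/s); the robot touches nothing.
It fails at once if the bolt is overtightened: more than 2.6 N m on its head (value of joint bolt_head above 0.026 rad).
It fails at once if the spanner is forced against the foot with more than 25 N (contact force between spanner and foot above 25 N).
It fails at once if the robot presses on the foot with more than 15 N (contact force between the arm and foot above 15 N).
It fails at once if the bolt is turned with the fingers (contact force between the fingers and bolt above 3 N).
It fails at once if the notebook or the pen on it is pushed more than 3 cm (distance of any of ballpen_blue, notebook from where it was at the start of the episode above 0.03 m).
It also fails if it takes over 72 s, if anything falls off the work surface, if the arm or the gripper's body presses on something with over 40 N, if the wrist force passes 120 N, or if a joint passes its speed limit or range.

## Working session

There is one attempt and no reset: what is moved stays moved. The work goes in short steps, Python scripts to look and compute and a shell command to move; the robot and the scene stay as the last step left them, time stands still between calls to the robot, and variables do not carry over. Pictures are saved under pics/ and viewed, at most 10 in all, crops included, and the job is handed in when it is done.

```bash
mkdir -p pics; ls; python3 - <<'E'
from station import bot
import cv2,numpy as np
o=bot.get_obs()
for k in ("t","eef_pos","tool_rot","contact_force","torque","gripper_width"): print(k,o[k])
for n in("top","scene"):
    c=bot.read_camera(n); cv2.imwrite(f"pics/{n}0.png",c["color"][:,:,::-1]); print(n,c["mtx"],c["world_from_camera"].round(4).tolist(),[k for k in c])
c=bot.read_camera("wrist"); cv2.imwrite("pics/wrist0.png",c["color"][:,:,::-1]); print(c["mtx"],np.array(c["hand_eye"]).round(4).tolist(),c.keys())
E
```

```text
pics
t 0.0
eef_pos [0.28778701 0.60995141 0.24433832]
tool_rot [-1.31151895e-04  2.18636317e-01  9.75805999e-01 -8.92110631e-04]
contact_force [ 0.49981596  0.17735494 -0.72343896]
torque [-0.00959988 -0.05634504 -0.01658394]
gripper_width 0.9967609823864699
top [[497.16646817   0.         327.74927582]
 [  0.         497.16646817 191.84961747]
 [  0.           0.           1.        ]] [[-0.0079, 0.9908, -0.1349, 0.298], [-0.9996, -0.004, 0.0291, -0.2355], [0.0283, 0.1351, 0.9904, 0.9094], [0.0, 0.0, 0.0, 1.0]] ['color', 'mtx', 'world_from_camera']
scene [[414.19890213   0.         319.64340882]
 [  0.         414.19890213 202.28109982]
 [  0.           0.           1.        ]] [[0.7182, 0.2942, -0.6306, -0.1098], [-0.6957, 0.2848, -0.6594, -0.8261], [-0.0144, 0.9123, 0.4093, 0.3941], [0.0, 0.0, 0.0, 1.0]] ['color', 'mtx', 'world_from_camera']
[[309.70691629   0.         320.4268003 ]
 [  0.         309.70691629 198.92095207]
 [  0.           0.           1.        ]] [[0.0013, 0.9504, 0.3111, 0.0794], [1.0, -0.0015, 0.0005, -0.0008], [0.0009, 0.3111, -0.9504, -0.1294], [0.0, 0.0, 0.0, 1.0]] dict_keys(['color', 'mtx', 'hand_eye'])
```

View pics/top0.png

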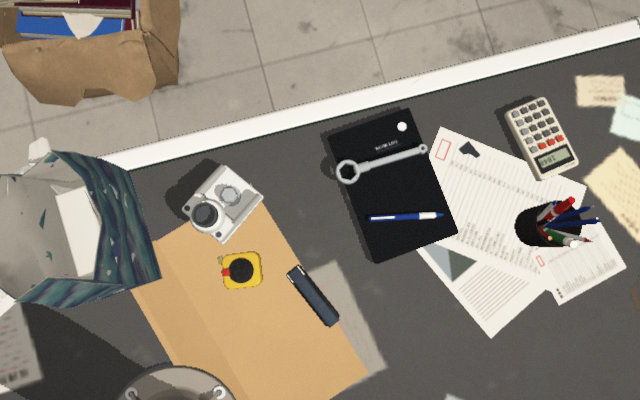

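View pics/wrist0.png

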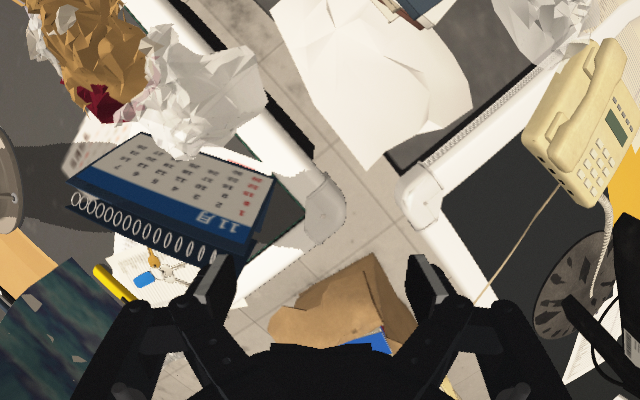

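The top view shows the notebook (centre about 392,186), the ring at (347,173), the handle end at (425,149) and the pen. The foot isn't in the top or wrist view, so I'll check the scene view.

View pics/scene0.png

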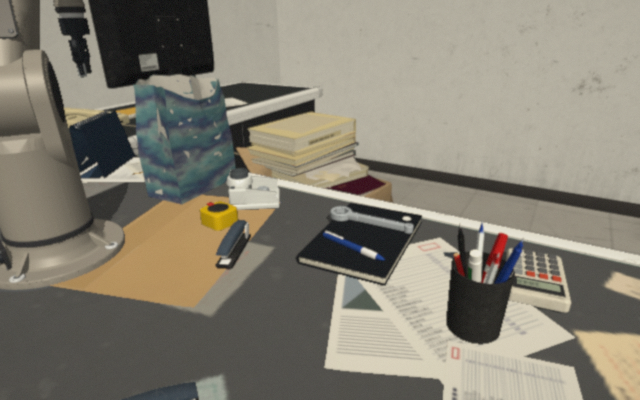

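```bash
cat >h.py <<'E'
import numpy as np,cv2
from station import bot
from scipy.spatial.transform import Rotation as R
def T(o):
    M=np.eye(4); w,x,y,z=o["tool_rot"]; M[:3,:3]=R.from_quat([x,y,z,w]).as_matrix(); M[:3,3]=o["eef_pos"]; return M
def snap(n,f):
    o=bot.get_obs(); c=bot.read_camera(n); cv2.imwrite(f"pics/{f}.png",c["color"][:,:,::-1])
    M=np.array(c["world_from_camera"]) if n!="wrist" else T(o)@np.array(c["hand_eye"])
    np.savez(f"pics/{f}.npz",K=c["mtx"],M=M,fish=n=="wrist"); return c["color"]
def pt(d,u,v,z):
    K,M=d["K"],d["M"]; a=np.array([(u-K[0,2])/K[0,0],(v-K[1,2])/K[1,1]])
    if d["fish"]:
        t=np.linalg.norm(a); ray=np.array([*(a/t*np.sin(t)),np.cos(t)])
    else: ray=np.array([*a,1])
    r=M[:3,:3]@(ray*[1,-1,-1]); return M[:3,3]+r*(z-M[2,3])/r[2]
def px(d,P):
    K,M=d["K"],d["M"]; p=M[:3,:3].T@(np.array(P)-M[:3,3])*[1,-1,-1]
    if d["fish"]:
        t=np.arctan2(np.hypot(p[0],p[1]),p[2]); s=t/np.hypot(p[0],p[1])
    else: s=1/p[2]
    return np.array([K[0,0]*p[0]*s+K[0,2],K[1,1]*p[1]*s+K[1,2]])
def state():
    o=bot.get_obs(); M=T(o); print("t %.2f"%o["t"],"pos",np.round(o["eef_pos"],4),"x-yaw %.2f"%np.degrees(np.arctan2(M[1,0],M[0,0])),"zax",M[:3,2].round(3),"F",np.round(o["contact_force"],2),"M",np.round(o["torque"],3),"w %.3f"%o["gripper_width"],"g",o["grasp_force"]); return o,M
E
python3 - <<'E'
from h import *
c=bot.read_camera("top"); d=dict(K=c["mtx"],M=np.array(c["world_from_camera"]),fish=False)
for n,u,v,z in[("ring",347,173,.031),("hend",425,149,.031),("nbTL",322,135,.017),("nbTR",410,108,.017),("nbBR",458,232,.017),("nbBL",376,263,.017),("pen",370,216,.025),("pen",442,216,.025)]: print(n,pt(d,u,v,z).round(4))
state()
E
```

```text
ring [ 0.4517 -0.2962  0.031 ]
hend [ 0.4954 -0.4386  0.031 ]
nbTL [ 0.5252 -0.252   0.017 ]
nbTR [ 0.5767 -0.4164  0.017 ]
nbBR [ 0.3454 -0.4965  0.017 ]
nbBL [ 0.2912 -0.3468  0.017 ]
pen [ 0.3746 -0.3368  0.025 ]
pen [ 0.3739 -0.4665  0.025 ]
t 0.20 pos [0.2879 0.6102 0.2447] x-yaw 154.74 zax [-0.    -0.001 -1.   ] F [-0.08  0.32  0.2 ] M [ 0.018 -0.031  0.026] w 1.002 g 0.0
```

The scene view shows the spanner on the notebook (ring at 340,213), but the foot still isn't visible. It's probably on the other dark desk to the robot's left, so I'll turn the wrist camera that way.

```bash
python3 -m inch '[[0,0,-0.01,8.5],[0,0,-0.01,8.5],[0,0,-0.01,8.5],[0,0,-0.01,8.5],[0,0,-0.01,8.5],[0,0,-0.01,8.5],[0,0,-0.01,8.5],[0,0,-0.01,8.5],[0,0,0,8.5],[0,0,0,8.5],[0,0,0,8.5],[0,0,0,0]]'; python3 - <<'E'
from h import *
state(); snap("wrist","w1")
E
```

```text
t: 1.4
eef_pos: [0.2877, 0.6105, 0.325]
tool_rot: [0.0, 0.861, 0.509, -0.0]
contact_force: [-0.8, -0.8, 0.3]
gripper_width: 0.995
grasp_force: 0.0
t 1.40 pos [0.2877 0.6105 0.325 ] x-yaw 61.18 zax [-0.    -0.001 -1.   ] F [-0.82 -0.76  0.35] M [ 0.019  0.015 -0.008] w 0.995 g 0.0
```

View pics/w1.png

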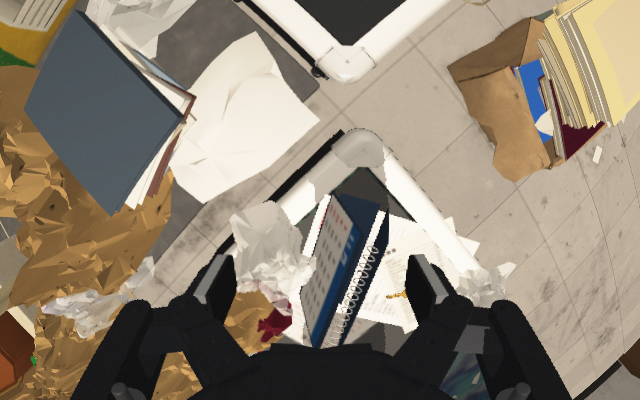

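No foot on this side: only the desk corner, the calendar and a gap to the next desk. I'll work out which areas the cameras cover and how tall the bag is before crossing over.

```bash
python3 - <<'E'
from h import *
o,M=state(); print(np.round(o["q"],3))
D={}
for n in("top","scene"):
    c=bot.read_camera(n); D[n]=dict(K=c["mtx"],M=np.array(c["world_from_camera"]),fish=False)
for u,v in[(0,0),(639,0),(639,399),(0,399),(455,398),(636,300)]: print("top",u,v,pt(D["top"],u,v,0).round(3))
for u,v in[(10,399),(170,390),(639,399),(180,200),(145,195)]: print("scene",u,v,pt(D["scene"],u,v,0).round(3))
b=pt(D["scene"],180,200,0)
for h in(.2,.25,.3,.35,.4): print(h,px(D["scene"],[b[0],b[1],h]).round())
w=np.load("pics/w1.npz"); w0=dict(K=w["K"],M=w["M"],fish=True)
print(pt(w0,450,370,0.1),px(w0,b))
E
```

```text
t 1.45 pos [0.2877 0.6105 0.325 ] x-yaw 61.44 zax [ 0.    -0.001 -1.   ] F [0.94 0.54 0.07] M [-0.009 -0.002 -0.003] w 1.003 g 0.0
[-1.48   0.436  0.371  1.477 -0.161  1.259 -1.589]
top 0 0 [0.794 0.362 0.   ]
top 639 0 [ 0.804 -0.884  0.   ]
top 639 399 [ 0.048 -0.813  0.   ]
top 0 399 [0.065 0.303 0.   ]
top 455 398 [ 0.055 -0.483  0.   ]
top 636 300 [ 0.22  -0.823  0.   ]
scene 10 399 [-0.132 -0.331  0.   ]
scene 170 390 [ 0.005 -0.449 -0.   ]
scene 639 399 [ 0.372 -0.832  0.   ]
scene 180 200 [0.275 0.058 0.   ]
scene 145 195 [0.229 0.149 0.   ]
0.2 [166. 116.]
0.25 [162.  93.]
0.3 [158.  68.]
0.35 [154.  43.]
0.4 [149.  16.]
[0.32015982 0.1709564  0.1       ] [430.16286253 371.42673   ]
```

```bash
python3 -m inch '[[0,0,-0.04,0],[-0.019,0.0445,-0.012,0],[-0.019,0.0445,-0.012,0],[-0.019,0.0445,-0.012,0],[-0.019,0.0445,-0.012,0],[-0.019,0.0445,-0.012,0],[-0.019,0.0445,-0.012,0],[-0.019,0.0445,-0.012,0],[-0.019,0.0445,-0.01,0],[-0.019,0.0445,0,0],[-0.019,0.0445,0,0],[-0.019,0.0445,0,0]]'; python3 - <<'E'
from h import *
o,M=state(); print(np.round(o["q"],3))
E
```

```text
t: 2.75
eef_pos: [0.6175, 0.1901, 0.4596]
tool_rot: [-0.0, 0.86, 0.511, 0.0]
contact_force: [-0.2, 0.2, -0.3]
gripper_width: 0.998
grasp_force: 0.0
t 2.75 pos [0.6175 0.1901 0.4596] x-yaw 61.42 zax [ 0.     0.001 -1.   ] F [-0.24  0.21 -0.3 ] M [-0.005 -0.059 -0.011] w 0.998 g 0.0
[-0.812  0.351  0.603  1.341 -0.197  1.508 -0.725]
```

```bash
python3 -m inch '[[-0.0465,0.0105,0.008,0],[-0.0465,0.0105,0.008,0],[-0.0465,0.0105,0.008,0],[-0.0465,0.0105,0.008,0],[-0.0465,0.0105,0.008,0],[-0.0465,0.0105,0.008,0],[-0.0465,0.0105,0.008,0],[-0.0465,0.0105,0.008,0],[-0.0465,0.0105,0.008,0],[-0.0465,0.0105,0.008,0],[-0.0465,0.0105,0.008,0],[-0.0465,0.0105,0.008,0]]'; python3 -m inch '[[0,0,-0.02,8.5],[0,0,-0.02,8.5],[0,0,-0.02,8.5],[0,0,-0.02,8.5],[0,0,-0.02,8.5],[0,0,0,8.5],[0,0,0,8.5],[0,0,0,8.5],[0,0,0,8.5],[0,0,0,8.5],[0,0,0,8.5],[0,0,0,8.5]]'; python3 - <<'E'
from h import *
o,M=state(); print(np.round(o["q"],3)); snap("wrist","w2")
E
```

```text
t: 3.95
eef_pos: [0.4579, -0.3597, 0.3632]
tool_rot: [0.0, 0.86, 0.511, 0.0]
contact_force: [1.2, -0.1, 0.0]
gripper_width: 0.997
grasp_force: 0.0
t: 5.15
eef_pos: [0.4585, -0.358, 0.4632]
tool_rot: [-0.0, 0.937, -0.35, 0.0]
contact_force: [0.3, 1.3, 0.2]
gripper_width: 0.998
grasp_force: 0.0
t 5.15 pos [ 0.4585 -0.358   0.4632] x-yaw -40.94 zax [ 0.  0. -1.] F [0.31 1.32 0.17] M [-0.024 -0.022 -0.009] w 0.998 g 0.0
[-0.356  0.41   1.323  1.511 -0.397  1.529 -1.322]
```

View pics/w2.png

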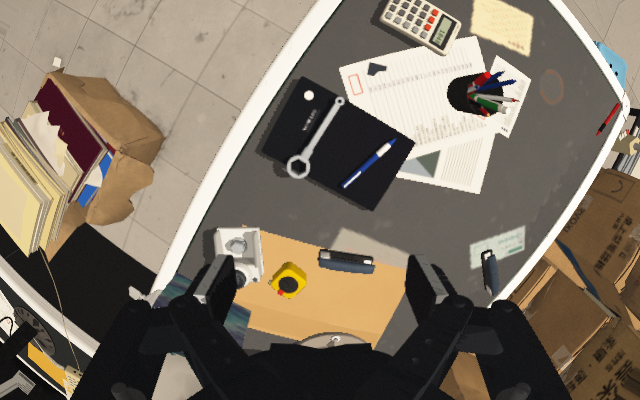

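The view now covers the notebook, spanner, pen and the right end of the desk, with cardboard boxes beyond its edge. There's still no foot, which leaves the area behind the robot.

```bash
python3 -m inch '[[-0.019,0.046,0,0],[-0.019,0.046,0,0],[-0.019,0.046,0,0],[-0.019,0.046,0,0],[-0.019,0.046,0,0],[-0.019,0.046,0,0],[-0.019,0.046,0,0],[-0.019,0.046,0,0],[0,0,0,8.5],[0,0,0,8.5],[0,0,0,8.5],[0,0,0,8.5]]'; python3 -m inch '[[0,0,0,8.5],[0,0,0,8.5],[0,0,0,8.5],[0,0,0,8.5],[0,0,0,8.5],[0,0,0,8.5],[0,0,0,8.5],[0,0,0,8.5]]'; python3 - <<'E'
from h import *
o,M=state(); print(np.round(o["q"],3)); snap("wrist","w3")
E
```

```text
t: 6.4
eef_pos: [0.1028, -0.5377, 0.4632]
tool_rot: [-0.0, 0.794, -0.608, -0.0]
contact_force: [-0.8, -0.6, 0.6]
gripper_width: 0.997
grasp_force: 0.0
t: 7.2
eef_pos: [0.1031, -0.5376, 0.4632]
tool_rot: [0.0, -0.319, 0.948, 0.0]
contact_force: [-0.1, -0.1, -0.9]
gripper_width: 0.998
grasp_force: 0.0
t 7.20 pos [ 0.1031 -0.5376  0.4632] x-yaw -142.81 zax [ 0.  0. -1.] F [-0.06 -0.13 -0.87] M [-0.009  0.005  0.002] w 0.998 g 0.0
[ 0.216  0.358  1.439  1.587 -0.356  1.509 -2.394]
```

View pics/w3.png

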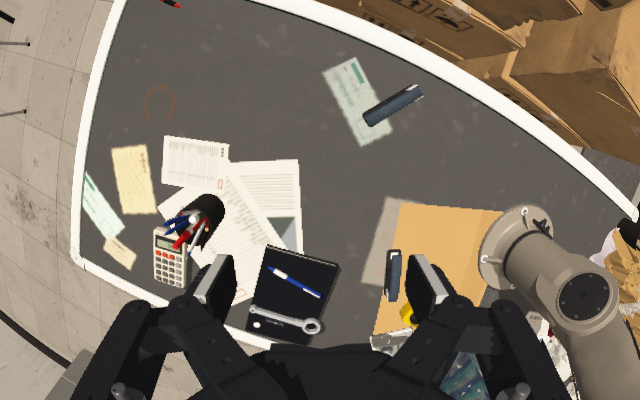

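The desk edge runs right behind the base, so there's no foot here either. The w0 and w2 pictures both clipped black and grey structure on the neighbouring desk, so I'll locate that.

```bash
python3 - <<'E'
from h import *
w2=dict(np.load("pics/w2.npz")); w1=dict(np.load("pics/w1.npz"))
c=bot.read_camera("wrist"); HE=np.array(c["hand_eye"])
M=T(dict(tool_rot=[-1.3e-4,.218636,.975806,-.00089],eef_pos=[.2878,.61,.2443]))@HE
w0=dict(K=c["mtx"],M=M,fish=True)
for u,v in[(20,380),(20,325),(75,375),(100,350),(150,270)]: print("w2",u,v,pt(w2,u,v,0).round(2))
for u,v in[(580,270),(610,340),(580,140),(500,60),(420,200),(630,395),(460,390),(320,200)]: print("w0",u,v,pt(w0,u,v,0).round(2))
for u,v in[(360,140),(480,270),(220,260),(300,50)]: print("w1",u,v,pt(w1,u,v,0).round(2))
a=cv2.imread("pics/w0.png") if 0 else cv2.imread("pics/wrist0.png")
b=cv2.imread("pics/w2.png")
cv2.imwrite("pics/m1.png",np.hstack([cv2.resize(a[200:400,440:640],None,fx=2,fy=2),cv2.resize(b[200:400,0:200],None,fx=2,fy=2)]))
E
```

```text
w2 20 380 [0.68 1.8  0.  ]
w2 20 325 [0.79 1.07 0.  ]
w2 75 375 [0.46 1.01 0.  ]
w2 100 350 [0.46 0.66 0.  ]
w2 150 270 [0.51 0.16 0.  ]
w0 580 270 [0.67 0.98 0.  ]
w0 610 340 [ 1.03  1.14 -0.  ]
w0 580 140 [0.41 1.   0.  ]
w0 500 60 [0.25 0.89 0.  ]
w0 420 200 [0.38 0.71 0.  ]
w0 630 395 [1.77 1.47 0.  ]
w0 460 390 [0.84 0.68 0.  ]
w0 320 200 [0.33 0.59 0.  ]
w1 360 140 [0.35 0.6  0.  ]
w1 480 270 [0.45 0.28 0.  ]
w1 220 260 [0.05 0.53 0.  ]
w1 300 50 [0.34 0.76 0.  ]
```

View pics/m1.png

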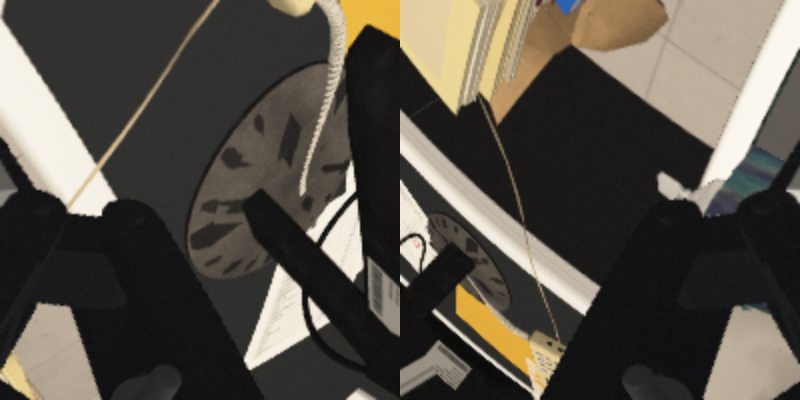

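The crops show only a round base and a black stand on the far desk. The "white camera" at top (220,205) and w2 (240,255) is the right size to be the foot, so I'll enlarge that.

```bash
python3 - <<'E'
from h import *
snap("top","top1")
a=cv2.imread("pics/top1.png"); b=cv2.imread("pics/w2.png")
A=cv2.resize(a[150:250,175:275],None,fx=6,fy=6,interpolation=cv2.INTER_CUBIC)
B=cv2.resize(b[215:295,200:280],(200,200),interpolation=cv2.INTER_CUBIC)
C=cv2.resize(a[120:200,330:430],(200,160),interpolation=cv2.INTER_CUBIC)
I=np.zeros((600,800,3),np.uint8); I[:,:600]=A; I[:200,600:]=B; I[200:360,600:]=C
cv2.imwrite("pics/m2.png",I)
E
```

```text
(no output)
```

View pics/m2.png

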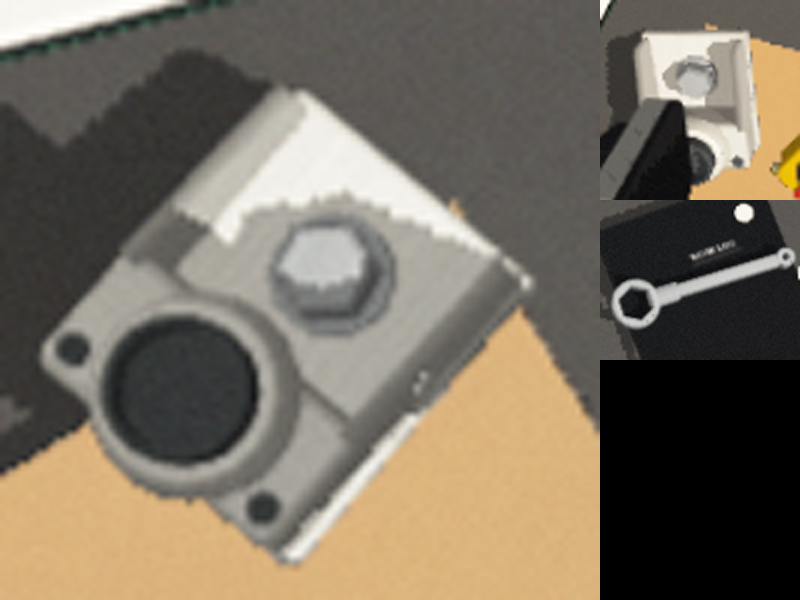

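Found it: the bolt head is at crop (322,258), the post top at (180,388) and the plate's front edge runs from (305,95) to (525,285). The pocket opens towards world +x/-y.

```bash
python3 - <<'E'
from h import *
d=dict(np.load("pics/top1.npz"))
q=lambda u,v,z: pt(d,175+u/6-.4,150+v/6-.4,z)
h=q(322,256,.034); w=q(333,272,.018); p=q(180,388,.078); print("head",h,"washer",w,"post",p, np.linalg.norm((p-w)[:2]))
a=lambda v:np.degrees(np.arctan2(v[1],v[0]))
print("foot yaw from post",a(p-w),a(p-h))
f1,f2=q(305,92,.014),q(530,283,.014); print(f1,f2,np.linalg.norm(f2-f1),"front edge yaw",a(f2-f1)); 
r1=q(292,560,.0);print("rear corner",r1,np.linalg.norm((r1-f2)),a(r1-f2))
# head hexagon corners
for u,v in[(285,235),(325,222),(365,245),(367,270),(280,282)]: print(a(q(u,v,.03)-h))
D=dict(np.load("pics/top1.npz")); r=pt(D,330+36/2,120+104/2,.031); e=pt(D,330+186/2,120+57/2,.031); print("ring",r,"eye",e,a(e-r),np.linalg.norm(e-r))
print(h[:2], "front-angles: -x dir of foot", )
E
```

```text
head [ 0.4171986  -0.08536243  0.034     ] washer [ 0.41452318 -0.08598963  0.018     ] post [ 0.3743697  -0.05438563  0.078     ] 0.05109907296744548
foot yaw from post 141.79442626441562 144.12296895470624
[ 0.47017749 -0.07584434  0.014     ] [ 0.41145249 -0.14447381  0.014     ] 0.09032513576306585 front edge yaw -130.55301102549322
rear corner [ 0.3292845  -0.07228424  0.        ] 0.1102674619957131 138.69872777228315
59.60753254380389
-0.026670823907116045
-72.39952708517978
-106.2753456394833
119.05852096154003
ring [ 0.45346876 -0.29801742  0.031     ] eye [ 0.49636673 -0.43496455  0.031     ] -72.60711105377518 0.1435087142959868
[ 0.4171986  -0.08536243] front-angles: -x dir of foot
```

The measured bolt-to-post distance is 51 mm, matching the given size. Bolt at about (0.416,-0.0855), foot -x at yaw -40°, and the spanner handle at -72.6°. I'll move over the grip point and turn so the camera looks along the handle at the ring.

```bash
python3 -m inch '[[-0.0434,-0.0127,0,0],[-0.0434,-0.0127,0,0],[-0.0434,-0.0127,0,0],[-0.0434,-0.0127,0,0],[-0.0434,-0.0127,0,0],[-0.0434,-0.0127,0,0],[-0.0434,-0.0127,0,0],[-0.0434,-0.0127,0,0],[-0.0434,-0.0127,0,0],[0,0,0.01,-8.59],[0,0,0.01,-8.59],[0,0,0.01,-8.59]]'; python3 -m inch '[[0,0,0.01,-8.59],[0,0,0.01,-8.59],[0,0,0.01,-8.59],[0,0,0.01,-8.59],[0,0,0.01,-8.59],[0,0,0.01,-8.59],[0,0,0.01,-8.59],[0,0,0.01,-8.59],[0,0,0.01,-8.59],[0,0,0.01,-8.59],[0,0,0.01,-8.59],[0,0,0.01,-8.59]]';  python3 -m inch '[[0,0,0.01,-8.59],[0,0,0.01,-8.59],[0,0,0.01,-8.59],[0,0,0.01,-8.59],[0,0,0.01,-8.59],[0,0,0.01,-8.59],[0,0,0,-8.59],[0,0,0,-8.59],[0,0,0,-8.59],[0,0,0,-8.59],[0,0,0,-8.59],[0,0,0,-8.59]]' 0.04; python3 -m inch '[[0,0,0,-8.59],[0,0,0,-8.59],[0,0,0,-1],[0,0,0,0]]'; python3 - <<'E'
from h import *
o,M=state(); print(np.round(o["q"],3)); print(bot.finger_overhang); snap("wrist","w4")
d=dict(np.load("pics/w4.npz"))
for n,P in dict(ring=[.452,-.297,.031],grip=[.482,-.392,.031],hend=[.497,-.437,.031],bolt=[.416,-.0855,.034]).items(): print(n,px(d,P).round())
E
```

```text
t: 8.55
eef_pos: [0.4837, -0.3921, 0.4325]
tool_rot: [-0.001, -0.528, 0.849, 0.0]
contact_force: [-0.4, -0.6, 0.6]
gripper_width: 1.003
grasp_force: 0.0
t: 9.75
eef_pos: [0.4833, -0.3921, 0.3129]
tool_rot: [-0.0, 0.993, -0.114, 0.0]
contact_force: [0.1, -0.1, -0.4]
gripper_width: 1.003
grasp_force: 0.0
t: 10.95
eef_pos: [0.4833, -0.3922, 0.2533]
tool_rot: [0.0, 0.708, 0.707, -0.0]
contact_force: [0.5, -0.4, 0.5]
gripper_width: 0.469
grasp_force: 0.0
t: 11.35
eef_pos: [0.4832, -0.3923, 0.2533]
tool_rot: [0.0, 0.592, 0.806, 0.0]
contact_force: [-0.0, -0.3, 0.8]
gripper_width: 0.467
grasp_force: 0.0
t 11.35 pos [ 0.4832 -0.3923  0.2533] x-yaw 107.35 zax [ 0.  0. -1.] F [-0.02 -0.31  0.82] M [-0.014  0.017 -0.009] w 0.467 g 0.0
[ 0.373  0.39   0.277  1.694 -0.119  1.074  0.99 ]
0.014
ring [320.  82.]
grip [320. 169.]
hend [320. 207.]
bolt [344. -82.]
```

```bash
python3 - <<'E'
from h import *
d=dict(np.load("pics/w4.npz")); g=cv2.cvtColor(cv2.imread("pics/w4.png"),6)
m=(g>100).astype(np.uint8)
for v in range(50,260,12):
    r=np.flatnonzero(m[v,240:400])+240
    runs=np.split(r,np.flatnonzero(np.diff(r)>1)+1)
    print(v,[(int(s[0]),int(s[-1])) for s in runs if len(s)>2])
E
```

```text
50 []
62 []
74 [(306, 313), (328, 336)]
86 [(302, 306), (336, 340)]
98 [(306, 336)]
110 [(314, 327)]
122 [(316, 325)]
134 [(316, 325)]
146 [(316, 325), (343, 345)]
158 [(316, 325), (343, 345)]
170 [(316, 325), (343, 345)]
182 [(316, 325), (361, 366)]
194 [(316, 325), (359, 367)]
206 [(314, 319), (323, 327)]
218 [(240, 323)]
230 [(240, 337), (397, 399)]
242 [(240, 342), (395, 399)]
254 [(240, 265), (267, 273), (282, 299), (310, 330), (368, 376), (394, 399)]
```

```bash
python3 -m inch '[[0,0,0.04,0],[0,0,0.04,0],[0,0,0.04,0],[0,0,0.04,0],[0,0,0.025,0],[0,0,0.015,0],[0,0,0.01,0],[0,0,0.01,0],[0,0,0,0]]' 0.03; python3 -c "
from h import *
state()"
```

```text
t: 12.3
eef_pos: [0.4833, -0.3921, 0.0329]
tool_rot: [-0.0, 0.592, 0.806, 0.0]
contact_force: [-0.2, 1.1, 0.4]
gripper_width: 0.352
grasp_force: 0.0
t 12.30 pos [ 0.4833 -0.3921  0.0329] x-yaw 107.35 zax [-0.  0. -1.] F [-0.2   1.1   0.43] M [0.001 0.036 0.004] w 0.352 g 0.0
```

```bash
python3 -m inch '[[0,0,0,0],[0,0,0,0],[0,0,0,0],[0,0,0,0],[0,0,0,0]]' 0 100; python3 -m inch '[[0,0,-0.01,0],[0,0,-0.03,0],[0,0,-0.04,0],[0,0,-0.04,0],[0,0,0,0],[0,0,0,0]]'; python3 - <<'E'
from h import *
o,M=state(); snap("wrist","w5")
d=dict(np.load("pics/w5.npz")); g=cv2.cvtColor(cv2.imread("pics/w5.png"),6)
cv2.imwrite("pics/w5c.png",cv2.resize(g[0:220,210:430],(600,600),interpolation=cv2.INTER_CUBIC))
L=np.array([M[:3,3]+M[:3,0]*.1+M[:3,2]*k for k in(.016,.002)]); print([px(d,p) for p in L])
E
```

```text
t: 12.8
eef_pos: [0.484, -0.3927, 0.0346]
tool_rot: [0.001, 0.592, 0.806, 0.0]
contact_force: [-1.4, 0.4, 7.4]
gripper_width: 0.105
grasp_force: 99.7
t: 13.4
eef_pos: [0.4837, -0.3923, 0.1545]
tool_rot: [0.001, 0.592, 0.806, 0.0]
contact_force: [-0.6, -0.4, -2.9]
gripper_width: 0.103
grasp_force: 98.7
t 13.40 pos [ 0.4837 -0.3923  0.1545] x-yaw 107.36 zax [ 0.002 -0.001 -1.   ] F [-0.63 -0.44 -2.94] M [-0.097 -0.021  0.02 ] w 0.103 g 98.74950528144836
[array([321.25052716,  56.20042831]), array([321.32811116,  51.5295984 ])]
```

View pics/w5c.png

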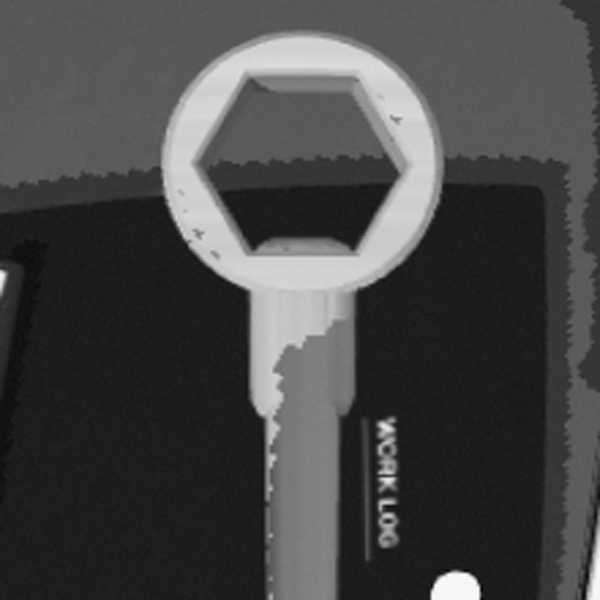

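The ring is held square and about level, with the hole's top face centred at w5 pixel (320.7,60). Next I'll carry it beside the bolt, about 60 mm off to the side, to measure the bolt from close up.

```bash
python3 -m inch '[[0.04,0.0057,0,0],[0.04,0.0057,0,0],[0.04,0.0057,0,0],[0.04,0.0057,0,0],[0.04,0.0057,0,0],[0,0,0.006,-8.2],[0,0,0.006,-8.2],[0,0,0.006,-8.2],[0,0,0.006,-8.2],[0,0,0,0],[0,0,0,0]]'; python3 - <<'E'
from h import *
o,M=state(); print(np.round(o["q"],2)); snap("wrist","w6")
d=dict(np.load("pics/w6.npz")); w5=dict(np.load("pics/w5.npz"))
p=pt(w5,320.65,59.9,.1545-.0036); M5=np.array([.4837,-.3923,.1545]); dl=p-M5; ps=np.radians(107.36); print("ring in tool",dl@[np.cos(ps),np.sin(ps),0],dl@[np.sin(ps),-np.cos(ps),0])
print("bolt px",px(d,[.416,-.0855,.034]))
g=cv2.imread("pics/w6.png"); u,v=px(d,[.416,-.0855,.034]).astype(int)
u0=max(u-60,0);v0=max(v-60,0);print(u0,v0)
C=g[v0:v0+110,u0:u0+150]; cv2.imwrite("pics/w6c.png",cv2.resize(C,None,fx=5,fy=5,interpolation=cv2.INTER_CUBIC))
E
```

```text
t: 14.55
eef_pos: [0.45, -0.1926, 0.1284]
tool_rot: [-0.001, 0.343, 0.939, -0.0]
contact_force: [-0.1, -0.4, -2.3]
gripper_width: 0.1
grasp_force: 98.7
t 14.55 pos [ 0.45   -0.1926  0.1284] x-yaw 139.92 zax [-0.002  0.001 -1.   ] F [-0.07 -0.39 -2.32] M [-0.062 -0.05  -0.028] w 0.100 g 98.6757481098175
[ 0.2   0.33  0.1   2.1  -0.05  0.71  1.2 ]
ring in tool 0.09658335255465095 -0.000306540168515123
bolt px [404.64087091  82.42737615]
344 22
```

View pics/w6c.png

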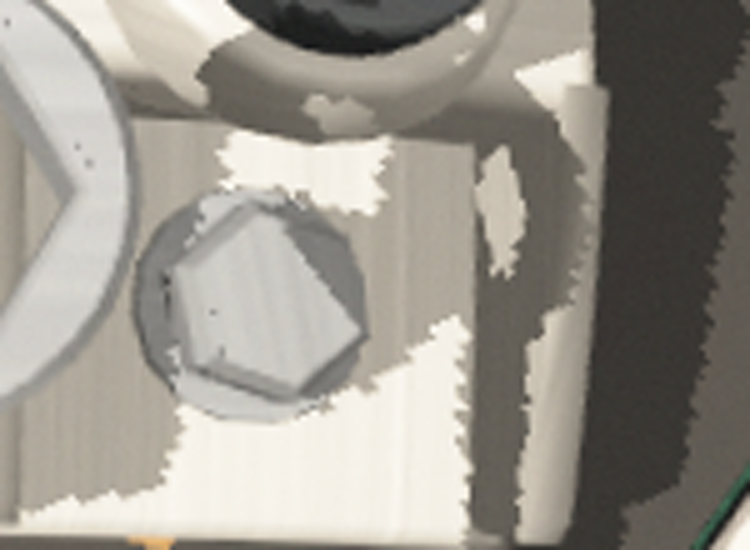

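The washer centre is at crop (251,305). Opposite corners of the hexagon head are at (180,265)/(365,330) and (250,207)/(298,390), so it's centred near (273,298).

```bash
python3 - <<'E'
from h import *
d=dict(np.load("pics/w6.npz")); o,M=state()
q=lambda u,v,z: pt(d,344+u/5-.4,22+v/5-.4,z)
w=q(251,305,.018); h=q(273,298,.031); print("washer",w,"head",h)
for a in[(180,265),(365,330),(250,207),(298,390),(200,362)]:
    p=q(*a,.031)-h; print("corner r %.4f yaw %.1f flat mod60 %.1f"%(np.hypot(p[0],p[1]),np.degrees(np.arctan2(p[1],p[0])),(np.degrees(np.arctan2(p[1],p[0]))+30)%60))
# ring centre in this view: scan hole
g=cv2.cvtColor(cv2.imread("pics/w6.png"),6); 
# front edge of the plate / left wall line for foot yaw
a=q(25,520,.014); b=q(470,540,.014); e=b-a; print("front edge yaw",np.degrees(np.arctan2(e[1],e[0])))
e1=q(475,150,.014);e2=q(470,530,.014);e=e1-e2;print("cheek base yaw",np.degrees(np.arctan2(e[1],e[0])))
E
```

```text
t 14.60 pos [ 0.4503 -0.1927  0.1287] x-yaw 139.95 zax [-0.001  0.    -1.   ] F [ 0.29 -0.78 -3.  ] M [-0.074 -0.101 -0.001] w 0.105 g 98.67693901062012
washer [ 0.41282092 -0.08858418  0.018     ] head [ 0.41271894 -0.08813821  0.031     ]
corner r 0.0146 yaw -146.5 flat mod60 3.5
corner r 0.0148 yaw 34.9 flat mod60 4.9
corner r 0.0140 yaw 155.0 flat mod60 5.0
corner r 0.0142 yaw -23.1 flat mod60 6.9
corner r 0.0149 yaw -86.9 flat mod60 3.1
front edge yaw 49.550661515906
cheek base yaw 140.86452993376716
```

```bash
python3 -m inch '[[0.0026,0.0306,0,0],[0,0,0,7.6],[0,0,0,7.6],[0,0,0.03,0],[0,0,0.03,0],[0,0,0.008,0],[0,0,0,0],[0,0,0,0]]'; python3 - <<'E'
from h import *
o,M=state(); snap("wrist","w7"); d=dict(np.load("pics/w7.npz"))
R_=M[:3,3]+M[:3,:3]@[.0966,-.0003,0]; print("ring",R_, "err to bolt",R_[:2]-[.4128,-.0884])
# fitting bright hex seen through the ring: dump coarse hole scan
g=cv2.cvtColor(cv2.imread("pics/w7.png"),6)
print("ring px",px(d,[R_[0],R_[1],M[2,3]-.0036]),"bolt px",px(d,[.4128,-.0884,.034]))
u,v=px(d,[R_[0],R_[1],M[2,3]-.0036]).astype(int)
print("row",[int(x) for x in g[v,u-60:u+61:2]]); print("col",[int(x) for x in g[max(v-60,0):v+61:2,u]])
E
```

```text
t: 15.4
eef_pos: [0.4692, -0.1683, 0.0616]
tool_rot: [0.001, 0.463, 0.886, -0.0]
contact_force: [2.3, -2.2, -4.4]
gripper_width: 0.097
grasp_force: 98.4
t 15.40 pos [ 0.4692 -0.1683  0.0616] x-yaw 124.86 zax [ 0.001 -0.001 -1.   ] F [ 2.31 -2.22 -4.45] M [-0.953 -0.758  0.045] w 0.097 g 98.3948564529419
ring [ 0.41377579 -0.08917391  0.06144193] err to bolt [ 0.00097579 -0.00077391]
ring px [321.2218028   60.14429462] bolt px [320.38395854  63.91000761]
row [168, 164, 166, 165, 177, 201, 213, 214, 214, 216, 155, 103, 92, 106, 122, 130, 160, 161, 128, 134, 135, 136, 133, 132, 132, 133, 132, 130, 133, 134, 132, 130, 126, 129, 132, 129, 131, 131, 136, 192, 205, 207, 159, 129, 131, 132, 139, 155, 153, 188, 204, 213, 213, 212, 159, 145, 169, 173, 238, 242, 240]
col [149, 146, 138, 131, 127, 120, 133, 179, 214, 213, 214, 218, 220, 198, 142, 108, 111, 98, 191, 137, 113, 121, 134, 134, 131, 129, 127, 131, 131, 133, 132, 134, 134, 131, 130, 129, 129, 131, 134, 132, 132, 131, 130, 109, 102, 155, 156, 208, 213, 216, 216, 215, 215, 204, 199, 199, 200, 200, 201, 201, 202]
```

```bash
python3 -m inch '[[0,0,0,0],[0,0,0,0]]'; python3 - <<'E'
from h import *
o,M=state()
a=cv2.imread("pics/top1.png"); g=cv2.cvtColor(a,6)
d=dict(np.load("pics/top1.npz"))
q=lambda u,v,z: pt(d,175+u/6-.4,150+v/6-.4,z)
# post outer rim in m2 crop: left(88,388) right(300,388) top(180,295)
for z in(.078,.05): print([ (q(u,v,z)-q(190,395,z))[:2].round(4) for u,v in((88,388),(300,400),(235,300),(330,330))])
w=dict(np.load("pics/w6.npz")); r=lambda u,v,z: pt(w,344+u/5-.4,22+v/5-.4,z)
b=np.array([.4128,-.0884]); ax=np.array([np.cos(np.radians(140.3)),np.sin(np.radians(140.3))])
for z in(.078,.06,.05,.03): print(z,"inner rim x",(r(350,55,z)[:2]-b)@ax,"outer rim",(r(340,140,z)[:2]-b)@ax)
E
```

```text
t: 15.65
eef_pos: [0.4693, -0.1681, 0.062]
tool_rot: [0.001, 0.462, 0.887, 0.0]
contact_force: [3.4, -4.4, -4.8]
gripper_width: 0.102
grasp_force: 98.4
t 15.65 pos [ 0.4693 -0.1681  0.062 ] x-yaw 124.92 zax [ 0.002 -0.001 -1.   ] F [ 3.38 -4.41 -4.85] M [-1.241 -0.936  0.013] w 0.102 g 98.35055351257324
[array([0.0021, 0.0282]), array([-0.0016, -0.0304]), array([ 0.0265, -0.0118]), array([ 0.018 , -0.0383])]
[array([0.0022, 0.0291]), array([-0.0016, -0.0314]), array([ 0.0274, -0.0122]), array([ 0.0186, -0.0396])]
0.078 inner rim x 0.027223422320431914 outer rim 0.01651479604235662
0.06 inner rim x 0.03156706783194519 outer rim 0.019787520309149244
0.05 inner rim x 0.033980204227230304 outer rim 0.021605700457367386
0.03 inner rim x 0.038806477017800586 outer rim 0.025242060753803627
```

The ring is touching the post: about 5 N pushing out along the handle. I'll back off about 3 mm along the foot's -x and read the force again before going down.

```bash
python3 -m inch '[[-0.0015,0.0004,0,0],[-0.0015,0.0004,0,0],[0,0,0,0],[0,0,0,0]]'; python3 -c "
from h import *
o,M=state(); print(M[:3,3]+M[:3,:3]@[.0966,-.0003,0])"
```

```text
t: 16.05
eef_pos: [0.4703, -0.169, 0.0611]
tool_rot: [-0.001, 0.462, 0.887, 0.0]
contact_force: [-0.8, -1.0, -2.1]
gripper_width: 0.108
grasp_force: 98.7
t 16.05 pos [ 0.4703 -0.169   0.0611] x-yaw 124.97 zax [-0.001  0.001 -1.   ] F [-0.83 -1.   -2.15] M [-0.083 -0.029 -0.021] w 0.108 g 98.68139863014221
[ 0.41469899 -0.09003201  0.06125593]
```

```bash
cat >fit.py <<'E'
from h import *
from scipy.ndimage import map_coordinates
def hexpts(c,af,yaw,z,n=25):
    k=np.radians(yaw+30+60*np.arange(7)); R_=af/np.sqrt(3)
    P=np.c_[c[0]+R_*np.cos(k),c[1]+R_*np.sin(k)]
    t=np.linspace(0,1,n)[:,None]
    return np.c_[np.vstack([P[i]*(1-t)+P[i+1]*t for i in range(6)]),np.full(6*n,z)]
def circ(c,r,z,n=150):
    k=np.linspace(0,2*np.pi,n); return np.c_[c[0]+r*np.cos(k),c[1]+r*np.sin(k),np.full(n,z)]
def grad(f):
    g=cv2.GaussianBlur(cv2.cvtColor(cv2.imread(f"pics/{f}.png"),6),(0,0),0.8).astype(float)
    return np.hypot(cv2.Sobel(g,6,1,0),cv2.Sobel(g,6,0,1))
def score(G,d,P):
    q=np.array([px(d,p) for p in P]); return np.minimum(map_coordinates(G,[q[:,1],q[:,0]],order=1),250).mean()
def best(G,d,shape,c0,span,params,step=.0005):
    r=np.arange(-span,span+1e-9,step); L=[]
    for p in params:
        for a in r:
            for b in r: L.append((score(G,d,shape((c0[0]+a,c0[1]+b),p)),c0[0]+a,c0[1]+b,p))
    L.sort(key=lambda t:-t[0]); return L
E
python3 - <<'E'
from fit import *
o,M=state(); snap("wrist","w8"); d=dict(np.load("pics/w8.npz")); G=grad("w8")
yaw=np.degrees(np.arctan2(M[1,0],M[0,0])); z=M[2,3]-.0036; c0=(M[:3,3]+M[:3,:3]@[.0966,-.0003,0])[:2]
for n,sh,par in(("hole",lambda c,p:hexpts(c,.0284,yaw,z+p,12),[-.002,0,.002]),("ring",lambda c,p:circ(c,.022,z+p,80),[-.002,0,.002])):
    L=best(G,d,sh,c0,.003,par); print(n,[np.round(x,4).tolist() for x in L[:4]])
for zz,afs in((.030,[.027]),(.034,[.020,.022,.024,.026])):
  for y in(2,5,8):
    L=best(G,d,lambda c,p:hexpts(c,p,y,zz,12),(.4135,-.0885),.004,afs); print("head z",zz,"yaw",y,[np.round(x,4).tolist() for x in L[:2]])
w6=dict(np.load("pics/w6.npz")); G6=grad("w6")
for y in(2,5,8):
    print("w6 z.03",y,[np.round(x,4).tolist() for x in best(G6,w6,lambda c,p:hexpts(c,p,y,.030,12),(.4130,-.0880),.003,[.027])[:2]])
print("w6 washer",[np.round(x,4).tolist() for x in best(G6,w6,lambda c,p:circ(c,p,.018,60),(.4130,-.0880),.003,[.019])[:2]])
E
```

```text
t 16.05 pos [ 0.4703 -0.169   0.0611] x-yaw 124.97 zax [-0.001  0.001 -1.   ] F [-0.83 -1.   -2.15] M [-0.083 -0.029 -0.021] w 0.108 g 98.68139863014221
hole [[174.5863, 0.4142, -0.0905, 0.002], [166.9825, 0.4142, -0.09, 0.002], [158.8718, 0.4137, -0.0905, 0.002], [158.7239, 0.4137, -0.09, 0.002]]
ring [[104.3905, 0.4137, -0.0905, -0.002], [101.9156, 0.4142, -0.0895, -0.002], [100.8813, 0.4142, -0.0905, -0.002], [96.7943, 0.4132, -0.0905, -0.002]]
head z 0.03 yaw 2 [[125.9561, 0.411, -0.089, 0.027], [119.9962, 0.4095, -0.0905, 0.027]]
head z 0.03 yaw 5 [[127.8829, 0.411, -0.089, 0.027], [122.9257, 0.4095, -0.0905, 0.027]]
head z 0.03 yaw 8 [[119.8282, 0.4095, -0.0905, 0.027], [119.6898, 0.411, -0.0895, 0.027]]
head z 0.034 yaw 2 [[124.4518, 0.4115, -0.0895, 0.026], [124.436, 0.4095, -0.091, 0.026]]
head z 0.034 yaw 5 [[129.8988, 0.4095, -0.091, 0.026], [128.1827, 0.4115, -0.0895, 0.026]]
head z 0.034 yaw 8 [[127.7668, 0.4095, -0.091, 0.026], [121.075, 0.4115, -0.0895, 0.026]]
w6 z.03 2 [[118.9456, 0.4115, -0.0865, 0.027], [117.6943, 0.4115, -0.087, 0.027]]
w6 z.03 5 [[120.7304, 0.4115, -0.087, 0.027], [120.3607, 0.4115, -0.0865, 0.027]]
w6 z.03 8 [[123.5498, 0.4115, -0.087, 0.027], [122.8424, 0.411, -0.087, 0.027]]
w6 washer [[132.7903, 0.413, -0.0885, 0.019], [128.0104, 0.413, -0.089, 0.019]]
```

```bash
python3 - <<'E'
from fit import *
w5=dict(np.load("pics/w5.npz")); G=grad("w5")
ps=np.radians(107.36); X=np.array([np.cos(ps),np.sin(ps),0]);Y=np.array([np.sin(ps),-np.cos(ps),0]); E=np.array([.4837,-.3923,.1545])
from scipy.optimize import minimize
def f(p,full=False):
    x,y,dz,pitch=p  # ring top face centre in tool (m), pitch deg about y
    k=np.linspace(0,2*np.pi,120); C=np.c_[.022*np.cos(k),.022*np.sin(k)]
    h=hexpts((0,0),.0284,0,0,20)[:,:2]
    Q=np.vstack([C,h,h]); top=np.r_[np.zeros(240),np.zeros(120)]
    P=E+np.outer(x+Q[:240,0],X)+np.outer(y+Q[:240,1],Y)+np.outer(-dz+np.tan(np.radians(pitch))*Q[:240,0],[0,0,1])
    return -score(G,w5,P)
best=None
for dz in np.arange(-.004,.017,.002):
  for pitch in(-6,-3,0,3,6):
    r=min((f((x,y,dz,pitch)),x,y) for x in np.arange(.092,.104,.001) for y in(-.001,0,.001))
    if best is None or r[0]<best[0]-1e-9: best=(*r,dz,pitch)
    if pitch==0: print(round(dz,3),np.round(r,4))
print(best)
r=minimize(f,best[1:],method="Nelder-Mead",options=dict(initial_simplex=[np.array(best[1:])+v for v in np.vstack([np.zeros(4),np.diag([.001,.001,.002,2])])])); print(r.x,r.fun)
E
```

```text
-0.004 [-9.93018e+01  9.60000e-02  1.00000e-03]
-0.002 [-1.064625e+02  9.600000e-02 -1.000000e-03]
0.0 [-1.310525e+02  9.600000e-02  0.000000e+00]
0.002 [-1.511706e+02  9.700000e-02  0.000000e+00]
0.004 [-1.730827e+02  9.700000e-02  0.000000e+00]
0.006 [-1.796061e+02  9.700000e-02 -1.000000e-03]
0.008 [-1.739023e+02  9.700000e-02 -1.000000e-03]
0.01 [-1.642384e+02  9.800000e-02 -1.000000e-03]
0.012 [-1.447229e+02  9.900000e-02 -1.000000e-03]
0.014 [-1.253788e+02  9.900000e-02 -1.000000e-03]
0.016 [-1.154995e+02  9.600000e-02  0.000000e+00]
(np.float64(-179.6061208334428), np.float64(0.097), -0.001, np.float64(0.006), 0)
[ 9.65545220e-02 -4.86089100e-04  3.76036253e-03  5.73471298e-01] -189.1202800634605
```

```bash
python3 -m inch '[[0,0,0.004,0],[0,0,0.004,0],[0,0,0,0]]'; python3 -m inch '[[0,0,0.002,0],[0,0,0,0]]';python3 -m inch '[[0,0,0.002,0],[0,0,0,0]]'; python3 -c "
from h import *
o,M=state(); print(M[:3,3]+M[:3,:3]@[.0966,-.0004,.0176])"
```

```text
t: 16.4
eef_pos: [0.4703, -0.1694, 0.0525]
tool_rot: [-0.001, 0.462, 0.887, -0.0]
contact_force: [0.2, -0.2, -1.0]
gripper_width: 0.102
grasp_force: 98.7
t: 16.6
eef_pos: [0.4707, -0.1695, 0.051]
tool_rot: [-0.0, 0.462, 0.887, -0.0]
contact_force: [-0.3, -0.4, -2.5]
gripper_width: 0.104
grasp_force: 98.7
t: 16.8
eef_pos: [0.4707, -0.1693, 0.0491]
tool_rot: [-0.0, 0.462, 0.887, 0.0]
contact_force: [0.5, 0.6, -1.6]
gripper_width: 0.099
grasp_force: 98.9
t 16.80 pos [ 0.4707 -0.1693  0.0491] x-yaw 124.96 zax [-0.001  0.    -1.   ] F [ 0.54  0.61 -1.59] M [0.236 0.116 0.031] w 0.099 g 98.854740858078
[ 0.41497701 -0.0903791   0.03158393]
```

```bash
python3 -m inch '[[0,0,0.002,0],[0,0,0,0]]';python3 -m inch '[[0,0,0.0015,0],[0,0,0,0]]'; python3 -c "
from h import *
o,M=state(); print(M[:3,3]+M[:3,:3]@[.0966,-.0004,.0176])"
```

```text
t: 17.0
eef_pos: [0.4706, -0.1692, 0.0471]
tool_rot: [-0.0, 0.462, 0.887, 0.0]
contact_force: [-1.5, 2.2, 0.6]
gripper_width: 0.104
grasp_force: 99.1
t: 17.2
eef_pos: [0.4705, -0.1692, 0.0457]
tool_rot: [-0.0, 0.462, 0.887, 0.0]
contact_force: [-1.9, 2.6, 1.7]
gripper_width: 0.104
grasp_force: 99.3
t 17.20 pos [ 0.4705 -0.1692  0.0457] x-yaw 124.96 zax [-0.001  0.001 -1.   ] F [-1.85  2.59  1.7 ] M [ 0.904  0.542 -0.029] w 0.104 g 99.26190733909607
[ 0.41484538 -0.09022554  0.02816859]
```

The taper is engaged and pushing the ring slightly inward, so I'll follow it and keep going down.

```bash
python3 -m inch '[[0.0008,0,0,0],[0,0,0.002,0],[0,0,0,0]]';python3 -m inch '[[0,0,0.002,0],[0,0,0.002,0],[0,0,0,0]]'; python3 -c "
from h import *
o,M=state(); print(M[:3,3]+M[:3,:3]@[.0966,-.0004,.0176])"
```

```text
t: 17.5
eef_pos: [0.4701, -0.1687, 0.0436]
tool_rot: [-0.0, 0.462, 0.887, 0.0]
contact_force: [-1.2, 2.9, 1.9]
gripper_width: 0.105
grasp_force: 99.4
t: 17.8
eef_pos: [0.4696, -0.1684, 0.0392]
tool_rot: [-0.001, 0.462, 0.887, -0.0]
contact_force: [-3.2, 4.5, -0.8]
gripper_width: 0.106
grasp_force: 98.9
t 17.80 pos [ 0.4696 -0.1684  0.0392] x-yaw 124.97 zax [-0.002  0.001 -1.   ] F [-3.24  4.45 -0.78] M [ 0.948  0.61  -0.068] w 0.106 g 98.88684868812561
[ 0.41387949 -0.08942081  0.02170773]
```

```bash
python3 -m inch '[[0.0012,0,0.002,0],[0,0,0.002,0],[0,0,0.001,0],[0,0,0,0]]'; python3 -c "
from h import *
o,M=state(); print(M[:3,3]+M[:3,:3]@[.0966,-.0004,.0176])"
```

```text
t: 18.2
eef_pos: [0.4698, -0.1681, 0.0347]
tool_rot: [0.0, 0.462, 0.887, -0.0]
contact_force: [-1.9, 2.9, 0.5]
gripper_width: 0.102
grasp_force: 99.2
t 18.20 pos [ 0.4698 -0.1681  0.0347] x-yaw 124.95 zax [-0. -0. -1.] F [-1.94  2.91  0.46] M [ 0.597  0.535 -0.053] w 0.102 g 99.20804858207703
[ 0.41410738 -0.08912802  0.01710872]
```

The ring is seated (underside about 18 mm). First stroke: 22.5° clockwise on an arc about the bolt.

```bash
python3 -m inch '[[0.0003,-0.00758,0,4.5],[0.0003,-0.00758,0,4.5],[0.0003,-0.00758,0,4.5],[0,0,0,0]]'; cat >b.py <<'E'
from h import *
o,M=state(); r=M[:3,3]+M[:3,:3]@[.0966,-.0004,.0167]; F=np.array(o["contact_force"]); f=M[:3,:3].T@F
print("ring",r.round(4),"phi %.1f"%(np.degrees(np.arctan2(M[1,0],M[0,0]))-180),"Ftool",f.round(1))
E
python3 b.py; python3 -m inch '[[0.0003,-0.00758,0,4.5],[0.0003,-0.00758,0,4.5],[0,0,0,0]]'; python3 b.py
```

```text
t: 18.6
eef_pos: [0.4497, -0.1784, 0.0349]
tool_rot: [0.0, 0.563, 0.826, 0.0]
contact_force: [-1.4, 4.5, -0.6]
gripper_width: 0.099
grasp_force: 99.1
t 18.60 pos [ 0.4497 -0.1784  0.0349] x-yaw 111.44 zax [ 0.  0. -1.] F [-1.39  4.49 -0.64] M [0.983 0.274 0.214] w 0.099 g 99.10274147987366
ring [ 0.414  -0.0886  0.0182] phi -68.6 Ftool [4.7 0.3 0.6]
t: 18.9
eef_pos: [0.4354, -0.1829, 0.0349]
tool_rot: [0.0, 0.626, 0.78, 0.0]
contact_force: [-1.2, 3.9, -0.1]
gripper_width: 0.102
grasp_force: 99.2
t 18.90 pos [ 0.4354 -0.1829  0.0349] x-yaw 102.55 zax [ 0. -0. -1.] F [-1.23  3.89 -0.12] M [0.923 0.238 0.354] w 0.102 g 99.16876316070557
ring [ 0.414  -0.0887  0.0182] phi -77.4 Ftool [ 4.1 -0.3  0.1]
```

```bash
python3 -m inch '[[0.0010,0.0084,0,-5],[0,0,0,0]]'; python3 b.py; python3 -m inch '[[0,0,-0.006,0],[0,0,-0.007,0],[0,0,-0.007,0],[0,0,0,0]]'; python3 b.py
```

```text
t: 19.1
eef_pos: [0.4442, -0.1806, 0.035]
tool_rot: [0.001, 0.59, 0.808, -0.0]
contact_force: [-2.0, -0.0, -0.0]
gripper_width: 0.103
grasp_force: 99.1
t 19.10 pos [ 0.4442 -0.1806  0.035 ] x-yaw 107.72 zax [ 0.001 -0.001 -1.   ] F [-1.99 -0.03 -0.02] M [0.173 0.467 0.272] w 0.103 g 99.0852677822113
ring [ 0.4145 -0.0887  0.0182] phi -72.3 Ftool [ 0.6 -1.9  0. ]
t: 19.5
eef_pos: [0.4443, -0.1809, 0.0561]
tool_rot: [0.001, 0.592, 0.806, 0.0]
contact_force: [1.2, -0.7, -2.6]
gripper_width: 0.103
grasp_force: 98.7
t 19.50 pos [ 0.4443 -0.1809  0.0561] x-yaw 107.40 zax [ 0.003 -0.001 -1.   ] F [ 1.18 -0.68 -2.63] M [-0.154 -0.078  0.044] w 0.103 g 98.71161103248596
ring [ 0.415  -0.0889  0.0392] phi -72.6 Ftool [-1.   0.9  2.6]
```

```bash
python3 -m inch '[[0.0011,0.0144,0,-8.57],[0.0011,0.0144,0,-8.57],[0.0011,0.0144,0,-8.57],[0.0011,0.0144,0,-8.57],[0.0011,0.0144,0,-8.57],[0.0011,0.0144,0,-8.57],[0.0011,0.0144,0,-8.57],[0,0,0,0],[0,0,0,0]]'; python3 b.py; python3 - <<'E'
from h import *
print(np.round(bot.get_obs()["q"],2))
E
```

```text
t: 20.4
eef_pos: [0.5089, -0.1097, 0.0551]
tool_rot: [0.001, 0.111, 0.994, -0.0]
contact_force: [2.3, -0.4, -1.6]
gripper_width: 0.103
grasp_force: 98.7
t 20.40 pos [ 0.5089 -0.1097  0.0551] x-yaw 167.20 zax [ 0.001 -0.    -1.   ] F [ 2.27 -0.44 -1.65] M [-0.111 -0.418 -0.054] w 0.103 g 98.71278405189514
ring [ 0.4147 -0.0887  0.0382] phi -12.8 Ftool [-2.3  0.1  1.7]
[ 0.15  0.5  -0.07  2.06  0.06  0.58  1.39]
```

```bash
python3 -m inch '[[0,0,0.004,0],[0,0,0.004,0],[0,0,0,0]]'; python3 b.py;  python3 -m inch '[[0,0,0.003,0],[0,0,0.003,0],[0,0,0,0]]'; python3 b.py
```

```text
t: 20.7
eef_pos: [0.5081, -0.1094, 0.0464]
tool_rot: [-0.0, 0.11, 0.994, -0.0]
contact_force: [0.9, -0.1, 0.8]
gripper_width: 0.103
grasp_force: 99.2
t 20.70 pos [ 0.5081 -0.1094  0.0464] x-yaw 167.34 zax [-0.001 -0.    -1.   ] F [ 0.86 -0.09  0.82] M [ 0.021 -0.033  0.014] w 0.103 g 99.15477991104126
ring [ 0.4138 -0.0886  0.0297] phi -12.7 Ftool [-0.9  0.1 -0.8]
t: 21.0
eef_pos: [0.5085, -0.109, 0.0404]
tool_rot: [-0.0, 0.109, 0.994, 0.0]
contact_force: [1.7, 1.0, -1.4]
gripper_width: 0.1
grasp_force: 98.7
t 21.00 pos [ 0.5085 -0.109   0.0404] x-yaw 167.43 zax [ 0.  0. -1.] F [ 1.69  0.99 -1.43] M [ 0.057 -0.32  -0.032] w 0.100 g 98.71206164360046
ring [ 0.4141 -0.0883  0.0237] phi -12.6 Ftool [-1.4  1.3  1.4]
```

```bash
python3 -m inch '[[0,0,0.003,0],[0,0,0.003,0],[0,0,0,0]]'; python3 b.py;  python3 -m inch '[[0.0004,-0.0084,0,5],[0.0004,-0.0084,0,5],[0.0004,-0.0084,0,5],[0.0004,-0.0084,0,5],[0.0004,-0.0084,0,5],[0.0004,-0.0084,0,5],[0.0004,-0.0084,0,5],[0.0004,-0.0084,0,5]]'; python3 b.py; python3 -m inch '[[0.0004,-0.0084,0,5],[0.0004,-0.0084,0,5]]'; python3 b.py
```

```text
t: 21.3
eef_pos: [0.5086, -0.109, 0.0346]
tool_rot: [0.0, 0.109, 0.994, 0.0]
contact_force: [1.8, -0.5, 1.0]
gripper_width: 0.103
grasp_force: 99.2
t 21.30 pos [ 0.5086 -0.109   0.0346] x-yaw 167.44 zax [ 0.  0. -1.] F [ 1.77 -0.49  0.96] M [ 0.107 -0.105 -0.087] w 0.103 g 99.17442083358765
ring [ 0.4142 -0.0884  0.0179] phi -12.6 Ftool [-1.8 -0.1 -1. ]
t: 22.1
eef_pos: [0.4736, -0.1645, 0.0351]
tool_rot: [0.001, 0.443, 0.896, 0.0]
contact_force: [2.5, 0.6, -0.7]
gripper_width: 0.098
grasp_force: 99.1
t 22.10 pos [ 0.4736 -0.1645  0.0351] x-yaw 127.35 zax [ 0.002 -0.    -1.   ] F [ 2.53  0.58 -0.73] M [ 0.209 -0.491  0.377] w 0.098 g 99.06765103340149
ring [ 0.4147 -0.0879  0.0183] phi -52.6 Ftool [-1.1  2.4  0.7]
t: 22.3
eef_pos: [0.4593, -0.1737, 0.0351]
tool_rot: [0.001, 0.52, 0.854, 0.0]
contact_force: [2.1, -0.5, 0.0]
gripper_width: 0.099
grasp_force: 99.1
t 22.30 pos [ 0.4593 -0.1737  0.0351] x-yaw 117.34 zax [ 0.002 -0.001 -1.   ] F [ 2.06 -0.53  0.01] M [ 0.043 -0.505  0.423] w 0.099 g 99.07257556915283
ring [ 0.4146 -0.0881  0.0183] phi -62.7 Ftool [-1.4  1.6 -0. ]
```

The estimated torque (pull × 0.1 m + twist) is about 0.6 N m, which matches the thread friction. I'll finish the stroke, then back off and lift.

```bash
python3 -m inch '[[0.0004,-0.0084,0,5],[0.0004,-0.0084,0,5],[0.0004,-0.0084,0,5]]'; python3 b.py; python3 -m inch '[[0.0004,0.0084,0,-5],[0,0,0,0]]'; python3 b.py; python3 -m inch '[[0,0,-0.006,0],[0,0,-0.007,0],[0,0,-0.007,0],[0,0,0,0]]'; python3 b.py
```

```text
t: 22.6
eef_pos: [0.4355, -0.1827, 0.0352]
tool_rot: [0.001, 0.627, 0.779, 0.0]
contact_force: [2.7, -1.8, -0.2]
gripper_width: 0.104
grasp_force: 99.1
t 22.60 pos [ 0.4355 -0.1827  0.0352] x-yaw 102.32 zax [ 0.002 -0.001 -1.   ] F [ 2.7  -1.76 -0.24] M [-0.325 -0.441  0.549] w 0.104 g 99.09432291984558
ring [ 0.4145 -0.0884  0.0183] phi -77.7 Ftool [-2.3  2.3  0.2]
t: 22.8
eef_pos: [0.4435, -0.1802, 0.035]
tool_rot: [0.0, 0.591, 0.807, -0.0]
contact_force: [-0.1, -3.5, 0.3]
gripper_width: 0.103
grasp_force: 99.0
t 22.80 pos [ 0.4435 -0.1802  0.035 ] x-yaw 107.54 zax [ 0.001 -0.001 -1.   ] F [-0.1  -3.48  0.27] M [-0.664 -0.085  0.16 ] w 0.103 g 99.0272855758667
ring [ 0.414  -0.0882  0.0183] phi -72.5 Ftool [-3.3 -1.1 -0.3]
t: 23.2
eef_pos: [0.4427, -0.1793, 0.0555]
tool_rot: [-0.0, 0.592, 0.806, 0.0]
contact_force: [-0.6, -0.5, -5.2]
gripper_width: 0.102
grasp_force: 98.3
t 23.20 pos [ 0.4427 -0.1793  0.0555] x-yaw 107.45 zax [ 0.  0. -1.] F [-0.58 -0.54 -5.16] M [-0.577 -0.091  0.07 ] w 0.102 g 98.32255482673645
ring [ 0.4133 -0.0873  0.0388] phi -72.6 Ftool [-0.3 -0.7  5.2]
```

```bash
python3 -m inch '[[0,0,-0.003,0],[0,0,0,0]]'; python3 b.py; python3 -m inch '[[0.0011,0.0144,0,-8.57],[0.0011,0.0144,0,-8.57],[0.0011,0.0144,0,-8.57],[0.0011,0.0144,0,-8.57],[0.0011,0.0144,0,-8.57],[0.0011,0.0144,0,-8.57],[0.0011,0.0144,0,-8.57],[0,0,0,0],[0,0,0,0]]'; python3 b.py
```

```text
t: 23.4
eef_pos: [0.4425, -0.1794, 0.0577]
tool_rot: [-0.0, 0.592, 0.806, -0.0]
contact_force: [0.3, -0.5, -7.1]
gripper_width: 0.105
grasp_force: 98.0
t 23.40 pos [ 0.4425 -0.1794  0.0577] x-yaw 107.46 zax [-0.001  0.    -1.   ] F [ 0.25 -0.55 -7.12] M [-0.745 -0.222  0.028] w 0.105 g 97.99117684364319
ring [ 0.4132 -0.0873  0.041 ] phi -72.5 Ftool [-0.6  0.1  7.1]
t: 24.3
eef_pos: [0.51, -0.1088, 0.0584]
tool_rot: [0.002, 0.111, 0.994, 0.0]
contact_force: [5.3, -0.1, -3.3]
gripper_width: 0.105
grasp_force: 98.7
t 24.30 pos [ 0.51   -0.1088  0.0584] x-yaw 167.26 zax [ 0.004 -0.    -1.   ] F [ 5.34 -0.11 -3.29] M [-0.231 -1.198 -0.161] w 0.105 g 98.7437653541565
ring [ 0.4158 -0.0879  0.0413] phi -12.7 Ftool [-5.2  1.1  3.3]
```

```bash
python3 -m inch '[[0,0,0.004,0],[0,0,0.004,0],[0,0,0.003,0],[0,0,0,0]]'; python3 b.py;  python3 -m inch '[[0,0,0.003,0],[0,0,0.003,0],[0,0,0,0]]'; python3 b.py
```

```text
t: 24.7
eef_pos: [0.5079, -0.1086, 0.0464]
tool_rot: [-0.0, 0.11, 0.994, -0.0]
contact_force: [2.5, -0.7, 1.7]
gripper_width: 0.105
grasp_force: 99.1
t 24.70 pos [ 0.5079 -0.1086  0.0464] x-yaw 167.39 zax [-0.001  0.    -1.   ] F [ 2.5  -0.65  1.69] M [-0.148 -0.211  0.024] w 0.105 g 99.09534215927124
ring [ 0.4136 -0.0879  0.0298] phi -12.6 Ftool [-2.6 -0.1 -1.7]
t: 25.0
eef_pos: [0.5085, -0.1085, 0.0405]
tool_rot: [0.0, 0.109, 0.994, 0.0]
contact_force: [2.8, -0.8, -0.7]
gripper_width: 0.103
grasp_force: 98.9
t 25.00 pos [ 0.5085 -0.1085  0.0405] x-yaw 167.43 zax [ 0.  0. -1.] F [ 2.84 -0.8  -0.71] M [-0.2   -0.633 -0.026] w 0.103 g 98.88776421546936
ring [ 0.4141 -0.0878  0.0237] phi -12.6 Ftool [-2.9 -0.2  0.7]
```

```bash
cat >chk.py <<'E'
from h import *; import sys
o=bot.get_obs(); M=T(o); f=M[:3,:3].T@np.array(o["contact_force"]); t=f[1]*.1+o["torque"][2]
print("t %.2f phi %.1f torque %.2f Fx %.1f Fy %.1f Fz %.1f z %.4f"%(o["t"],np.degrees(np.arctan2(M[1,0],M[0,0]))-180,t,f[0],f[1],f[2],M[2,3])); sys.exit(t>float(sys.argv[1]))
E
python3 -m inch '[[0,0,0.003,0],[0,0,0.003,0],[0,0,0,0]]' >/dev/null; python3 chk.py .9
python3 -m inch '[[0,-0.0025,0,1.5],[0.0001,-0.0025,0,1.5],[0,-0.0025,0,1.5],[0.0001,-0.0025,0,1.5]]' >/dev/null; python3 chk.py .9 && python3 -m inch '[[0,-0.0025,0,1.5],[0.0001,-0.0025,0,1.5]]' >/dev/null && python3 chk.py .9 && python3 -m inch '[[0,-0.0025,0,1.5],[0.0001,-0.0025,0,1.5]]' >/dev/null && python3 chk.py .9 && python3 -m inch '[[0,-0.0025,0,1.5],[0.0001,-0.0025,0,1.5]]' >/dev/null && python3 chk.py .9 && python3 -m inch '[[0,-0.0025,0,1.5],[0.0001,-0.0025,0,1.5]]' >/dev/null && python3 chk.py .9
```

```text
t 25.30 phi -12.6 torque -0.02 Fx -3.2 Fy -0.7 Fz -2.0 z 0.0347
t 25.70 phi -18.6 torque 0.65 Fx -4.8 Fy 2.7 Fz -0.6 z 0.0351False
False
```

```bash
sed -i 's/sys.exit(t>/sys.exit(1 if t>/; s/argv\[1\]))/argv[1]) else 0)/' chk.py; python3 chk.py .95 && python3 -m inch '[[0,-0.0025,0,1.5],[0.0001,-0.0025,0,1.5]]' >/dev/null && python3 chk.py .95 && python3 -m inch '[[0,-0.0025,0,1.5],[0.0001,-0.0025,0,1.5]]' >/dev/null && python3 chk.py .95 && python3 -m inch '[[0,-0.0025,0,1.5],[0.0001,-0.0025,0,1.5]]' >/dev/null && python3 chk.py .95 && python3 -m inch '[[0,-0.0025,0,1.5],[0.0001,-0.0025,0,1.5]]' >/dev/null && python3 chk.py .95 && python3 -m inch '[[0,-0.0025,0,1.5],[0.0001,-0.0025,0,1.5]]' >/dev/null && python3 chk.py .95 && python3 -m inch '[[0,-0.0025,0,1.5],[0.0001,-0.0025,0,1.5]]' >/dev/null && python3 chk.py .95 && python3 -m inch '[[0,-0.0025,0,1.5],[0.0001,-0.0025,0,1.5]]' >/dev/null && python3 chk.py .95
```

```text
t 25.70 phi -18.6 torque 0.65 Fx -4.8 Fy 2.7 Fz -0.6 z 0.0351
t 25.90 phi -21.6 torque 0.66 Fx -4.0 Fy 2.6 Fz -0.3 z 0.0351
t 26.10 phi -24.6 torque 0.70 Fx -4.9 Fy 3.2 Fz 0.3 z 0.0351
t 26.30 phi -27.6 torque 0.62 Fx -5.3 Fy 2.4 Fz 0.4 z 0.0351
t 26.50 phi -30.6 torque 0.70 Fx -4.6 Fy 2.9 Fz 1.2 z 0.0351
t 26.70 phi -33.6 torque 0.62 Fx -5.7 Fy 2.2 Fz -0.9 z 0.0351
t 26.90 phi -36.6 torque 0.65 Fx -5.1 Fy 2.3 Fz 0.2 z 0.0352
t 27.10 phi -39.6 torque 0.59 Fx -4.9 Fy 1.8 Fz 0.3 z 0.0352
```

```bash
python3 -m inch '[[-0.0008,-0.0025,0,1.5],[0.0001,-0.0025,0,1.5]]' >/dev/null && python3 chk.py .9 && python3 -m inch '[[0,-0.0025,0,1.5],[0.0001,-0.0025,0,1.5]]' >/dev/null && python3 chk.py .9 && python3 -m inch '[[0,-0.0025,0,1.5],[0.0001,-0.0025,0,1.5]]' >/dev/null && python3 chk.py .9 && python3 -m inch '[[0,-0.0025,0,1.5],[0.0001,-0.0025,0,1.5]]' >/dev/null && python3 chk.py .9 && python3 -m inch '[[0,-0.0025,0,1.5],[0.0001,-0.0025,0,1.5]]' >/dev/null && python3 chk.py .9 && python3 -m inch '[[0,-0.0025,0,1.5],[0.0001,-0.0025,0,1.5]]' >/dev/null && python3 chk.py .9 && python3 -m inch '[[0,-0.0025,0,1.5],[0.0001,-0.0025,0,1.5]]' >/dev/null && python3 chk.py .9 && python3 -m inch '[[0,-0.0025,0,1.5],[0.0001,-0.0025,0,1.5]]' >/dev/null && python3 chk.py .9 && python3 -m inch '[[0,-0.0025,0,1.5],[0.0001,-0.0025,0,1.5]]' >/dev/null && python3 chk.py .9 && python3 -m inch '[[0,-0.0025,0,1.5],[0.0001,-0.0025,0,1.5]]' >/dev/null && python3 chk.py .9
```

```text
t 27.30 phi -42.7 torque 0.71 Fx -4.2 Fy 3.0 Fz -1.0 z 0.0350
t 27.50 phi -45.7 torque 0.70 Fx -4.3 Fy 3.0 Fz 0.1 z 0.0350
t 27.70 phi -48.7 torque 0.61 Fx -4.8 Fy 2.0 Fz -1.3 z 0.0350
t 27.90 phi -51.6 torque 1.06 Fx -4.3 Fy 4.5 Fz -0.1 z 0.0351
```

The bolt has come home at about -50°. Winding up in small steps now.

```bash
python3 -m inch '[[0,-0.0017,0,1],[0,0,0,0]]' >/dev/null && python3 chk.py 1.6 && python3 -m inch '[[0,-0.0017,0,1],[0,0,0,0]]' >/dev/null && python3 chk.py 1.6 && python3 -m inch '[[0,-0.0017,0,1],[0,0,0,0]]' >/dev/null && python3 chk.py 1.6 && python3 -m inch '[[0,-0.0017,0,1],[0,0,0,0]]' >/dev/null && python3 chk.py 1.6 
```

```text
t 28.10 phi -52.6 torque 1.19 Fx -4.1 Fy 5.1 Fz 0.7 z 0.0352
t 28.30 phi -53.5 torque 1.27 Fx -5.4 Fy 5.8 Fz 1.1 z 0.0352
t 28.50 phi -54.5 torque 1.51 Fx -4.5 Fy 6.3 Fz 0.6 z 0.0352
t 28.70 phi -55.5 torque 1.19 Fx -3.4 Fy 5.5 Fz -0.2 z 0.0352
```

```bash
for i in 1 2 3 4; do python3 -m inch '[[0,0,0,0]]' >/dev/null; python3 chk.py 3; done; python3 b.py; python3 -m inch '[[0,-0.0017,0,1],[0,0,0,0]]' >/dev/null; python3 chk.py 3; python3 -m inch '[[0,0,0,0]]' >/dev/null; python3 chk.py 3
```

```text
t 28.80 phi -55.5 torque 1.15 Fx -3.7 Fy 4.9 Fz -0.9 z 0.0352
t 28.90 phi -55.5 torque 1.11 Fx -5.3 Fy 4.6 Fz -0.3 z 0.0352
t 29.00 phi -55.5 torque 1.13 Fx -5.0 Fy 4.5 Fz -0.1 z 0.0352
t 29.10 phi -55.5 torque 1.08 Fx -4.7 Fy 4.1 Fz -0.1 z 0.0352
t 29.10 pos [ 0.4705 -0.1668  0.0352] x-yaw 124.46 zax [ 0.003 -0.    -1.   ] F [ 6.03 -1.58  0.07] M [-0.057 -1.444  0.67 ] w 0.103 g 99.49419456352189
ring [ 0.4156 -0.0874  0.0183] phi -55.5 Ftool [-4.7  4.1 -0.1]
t 29.30 phi -56.5 torque 1.51 Fx -2.4 Fy 6.1 Fz -0.4 z 0.0353
t 29.40 phi -56.5 torque 1.58 Fx -4.3 Fy 6.4 Fz -0.2 z 0.0353
```

```bash
python3 -m inch '[[0,-0.0017,0,1],[0,0,0,0]]' - 120 >/dev/null; python3 chk.py 1.85 && python3 -m inch '[[0,-0.0017,0,1],[0,0,0,0]]' >/dev/null && python3 chk.py 1.85 && python3 -m inch '[[0,-0.0017,0,1],[0,0,0,0]]' >/dev/null && python3 chk.py 1.85; python3 -m inch '[[0,0,0,0]]' >/dev/null; python3 chk.py 3; python3 -m inch '[[0,0,0,0]]' >/dev/null; python3 chk.py 3
```

```text
t 29.60 phi -57.5 torque 1.59 Fx -4.1 Fy 6.9 Fz 0.3 z 0.0353
t 29.80 phi -58.4 torque 1.91 Fx -3.7 Fy 8.1 Fz 0.0 z 0.0354
t 29.90 phi -58.4 torque 1.92 Fx -3.3 Fy 8.5 Fz -0.2 z 0.0354
t 30.00 phi -58.4 torque 1.97 Fx -3.0 Fy 8.2 Fz 0.7 z 0.0354
```

```bash
for i in 1 2; do python3 -m inch '[[0,0,0,0],[0,0,0,0]]' >/dev/null; python3 chk.py 3; done; python3 b.py
```

```text
t 30.20 phi -58.4 torque 2.16 Fx -3.7 Fy 9.6 Fz 0.7 z 0.0354
t 30.40 phi -58.4 torque 1.98 Fx -3.5 Fy 8.4 Fz -0.1 z 0.0354
t 30.40 pos [ 0.4677 -0.1686  0.0354] x-yaw 121.63 zax [ 0.005 -0.    -1.   ] F [8.95 1.41 0.17] M [ 0.358 -1.958  1.147] w 0.090 g 122.36206297762692
ring [ 0.4168 -0.0866  0.0185] phi -58.4 Ftool [-3.5  8.4 -0.1]
```

Torque has held at about 2.0 N m for over 0.5 s. Now backing off to mid-play.

```bash
python3 -m inch '[[0.0002,0.0067,0,-4],[0.0002,0.0067,0,-4],[0.0001,0.0034,0,-2],[0,0,0,0]]' >/dev/null; python3 chk.py 3; for i in 1 2 3; do python3 -m inch '[[0.0001,0.0034,0,-2],[0,0,0,0]]' >/dev/null; python3 chk.py 3; done; python3 b.py
```

```text
t 30.80 phi -48.6 torque 0.19 Fx -5.8 Fy 0.1 Fz -0.6 z 0.0348
t 31.00 phi -46.7 torque 0.04 Fx -5.4 Fy -0.2 Fz -1.2 z 0.0348
t 31.20 phi -44.7 torque -0.06 Fx -4.4 Fy -1.6 Fz -1.6 z 0.0348
t 31.40 phi -42.6 torque 0.03 Fx -4.6 Fy -1.9 Fz -1.5 z 0.0347
t 31.40 pos [ 0.4851 -0.1531  0.0347] x-yaw 137.37 zax [-0.001 -0.    -1.   ] F [ 2.14 -4.49  1.46] M [-0.838 -0.457  0.211] w 0.092 g 121.4840841293335
ring [ 0.4137 -0.088   0.0181] phi -42.6 Ftool [-4.6 -1.9 -1.5]
```

```bash
python3 -m inch '[[-0.001,-0.0002,0,0],[0,0,-0.006,0],[0,0,0,0]]' >/dev/null; python3 b.py; python3 -m inch '[[0,0,-0.006,0],[0,0,-0.006,0],[0,0,0,0]]' >/dev/null; python3 b.py
```

```text
t 31.70 pos [ 0.4853 -0.153   0.0409] x-yaw 137.40 zax [-0.002  0.001 -1.   ] F [ 1.21 -1.22 -2.08] M [-0.444 -0.221  0.135] w 0.098 g 121.0379147529602
ring [ 0.4139 -0.0879  0.0244] phi -42.6 Ftool [-1.7 -0.1  2.1]
t 32.00 pos [ 0.4861 -0.1528  0.0535] x-yaw 137.44 zax [ 0.     0.001 -1.   ] F [ 0.24 -0.37 -2.27] M [-0.07  -0.045  0.005] w 0.096 g 120.97138166427612
ring [ 0.4147 -0.0878  0.0368] phi -42.6 Ftool [-0.4 -0.1  2.3]
```

```bash
python3 -m inch '[[-0.01,0,-0.03,0],[-0.01,0,-0.03,0],[-0.01,0,-0.03,0],[-0.0262,-0.0356,0,0],[-0.0262,-0.0356,0,0],[-0.0262,-0.0356,0,0],[-0.0262,-0.0356,0,0],[-0.0262,-0.0356,0,0],[0,0,0,7.5],[0,0,0,7.5],[0,0,0,7.5],[0,0,0,7.5]]' >/dev/null; python3 -m inch '[[0,0,0.03,0],[0,0,0,0],[0,0,0,0]]'>/dev/null; python3 b.py; python3 - <<'E'
from fit import *
o=bot.get_obs(); M=T(o); snap("wrist","w9"); d=dict(np.load("pics/w9.npz")); G=grad("w9")
yaw=np.degrees(np.arctan2(M[1,0],M[0,0])); c0=(M[:3,3]+M[:3,:3]@[.0966,-.0004,0])[:2]; z=M[2,3]
L=[]
for dz in(-.004,0,.004,.008,.012):
  for y in(-6,-4,-2,0,2,4,6):
    b=best(G,d,lambda c,p:np.vstack([hexpts(c,.0284,yaw+y,z-p,8),circ(c,.022,z-p,40)]),c0+0.097*np.radians(y)*np.array([-np.sin(np.radians(yaw)),np.cos(np.radians(yaw))]),.002,[dz],.001)[0]; L.append((b[0],y,dz,b[1]-M[0,3],b[2]-M[1,3]))
L.sort(reverse=True); print([np.round(x,4).tolist() for x in L[:4]])
E
```

```text
t 33.50 pos [ 0.4837 -0.3924  0.1123] x-yaw 107.47 zax [-0.002  0.002 -1.   ] F [-0.91 -0.42 -1.68] M [-0.153 -0.046  0.007] w 0.093 g 120.9191107749939
ring [ 0.4543 -0.3003  0.0958] phi -72.5 Ftool [-0.1 -1.   1.7]
[[190.8146, 0.0, 0.004, -0.0294, 0.092], [168.4449, 0.0, 0.008, -0.0304, 0.093], [163.3481, 2.0, 0.008, -0.0306, 0.093], [147.0148, 0.0, 0.012, -0.0314, 0.094]]
```

The spanner is still square in the hand and back over its old spot, so I'll lower it.

```bash
python3 -m inch '[[0,0,0.03,0],[0,0,0.03,0],[0,0,0.01,0],[0,0,0.004,0],[0,0,0,0]]' >/dev/null; python3 b.py; python3 -m inch '[[0,0,0.002,0],[0,0,0.001,0],[0,0,0,0],[0,0,0,0]]' >/dev/null; python3 b.py
```

```text
t 34.05 pos [ 0.4848 -0.3937  0.0396] x-yaw 107.42 zax [ 0.001 -0.    -1.   ] F [-0.04  0.29 -1.66] M [-0.084  0.003 -0.022] w 0.093 g 120.96455812454224
ring [ 0.4555 -0.3017  0.0228] phi -72.6 Ftool [0.3 0.  1.7]
t 34.45 pos [ 0.4846 -0.3934  0.0362] x-yaw 107.44 zax [ 0.001 -0.    -1.   ] F [-0.14  0.61 -1.92] M [-0.102 -0.023  0.029] w 0.093 g 120.96304178237915
ring [ 0.4553 -0.3013  0.0195] phi -72.6 Ftool [0.6 0.1 1.9]
```

```bash
python3 -m inch '[[0,0,0.001,0],[0,0,0.001,0],[0,0,0,0]]' >/dev/null; python3 b.py; python3 -m inch '[[0,0,0.001,0],[0,0,0,0]]' >/dev/null; python3 b.py
```

```text
t 34.75 pos [ 0.4846 -0.3935  0.0347] x-yaw 107.42 zax [ 0.001  0.    -1.   ] F [-1.89  1.64  5.63] M [0.321 0.357 0.053] w 0.095 g 122.2785472869873
ring [ 0.4553 -0.3014  0.018 ] phi -72.6 Ftool [ 2.1 -1.3 -5.6]
t 34.95 pos [ 0.4846 -0.3934  0.0347] x-yaw 107.42 zax [ 0.001  0.    -1.   ] F [-3.92  3.67 14.98] M [0.811 0.885 0.015] w 0.091 g 123.43177556991577
ring [ 0.4553 -0.3014  0.018 ] phi -72.6 Ftool [  4.7  -2.6 -15. ]
```

```bash
python3 -m inch '[[0,0,-0.001,0],[0,0,-0.0005,0],[0,0,0,0]]' >/dev/null; python3 b.py; python3 -m inch '[[0,0,0,0],[0,0,0,0],[0,0,0,0],[0,0,-0.005,0],[0,0,-0.02,0],[0,0,-0.04,0],[0,0,-0.04,0],[0,0,-0.04,0],[0,0,-0.04,0],[0,0,-0.035,0],[0,0,0,0],[0,0,0,0]]' 0.035; python3 - <<'E'
from fit import *
o,M=state(); snap("wrist","w10"); d=dict(np.load("pics/w10.npz")); G=grad("w10"); print(px(d,[.4543,-.301,.031]))
c0=np.array([.4545,-.3005]); L=[]
for dz in(.027,.031,.035,.043,.051):
  for y in(-3,0,3):
    b=best(G,d,lambda c,p:np.vstack([hexpts(c,.0284,107.4+y,p,8),circ(c,.022,p,40)]),c0,.004,[dz],.001)[0]; L.append((b[0],y,dz,b[1],b[2]))
L.sort(reverse=True); print([np.round(x,4).tolist() for x in L[:4]])
g=cv2.cvtColor(cv2.imread("pics/w10.png"),6)
for v in range(70,220,16):
    r=np.flatnonzero(g[v,240:400]>100)+240
    print(v,[(int(s[0]),int(s[-1])) for s in np.split(r,np.flatnonzero(np.diff(r)>1)+1) if len(s)>2])
a,b=(cv2.cvtColor(bot.read_camera("top")["color"],7)[100:270,315:465],cv2.cvtColor(cv2.imread("pics/top1.png"),6)[100:270,315:465])
D=cv2.absdiff(a,b)>40; print("changed px",D.sum(),np.argwhere(D).mean(0)+[100,315] if D.any() else "")
E
```

```text
t 35.25 pos [ 0.4846 -0.3934  0.0347] x-yaw 107.43 zax [ 0. -0. -1.] F [-1.39  1.47  5.69] M [ 0.259  0.288 -0.012] w 0.096 g 122.0363974571228
ring [ 0.4552 -0.3014  0.018 ] phi -72.6 Ftool [ 1.8 -0.9 -5.7]
t: 36.45
eef_pos: [0.4846, -0.3935, 0.2554]
tool_rot: [0.001, 0.592, 0.806, 0.0]
contact_force: [-0.5, 0.2, -1.6]
gripper_width: 0.408
grasp_force: 0.0
t 36.45 pos [ 0.4846 -0.3935  0.2554] x-yaw 107.43 zax [ 0.002 -0.001 -1.   ] F [-0.48  0.22 -1.59] M [-0.022 -0.017  0.008] w 0.408 g 0.0
[319.45849844  84.37072616]
[[242.2921, 3.0, 0.031, 0.4555, -0.3015], [242.2921, 0.0, 0.031, 0.4555, -0.3015], [242.2911, 0.0, 0.035, 0.4555, -0.3015], [242.2745, -3.0, 0.031, 0.4555, -0.3015]]
70 [(308, 332)]
86 [(301, 306), (334, 339)]
102 [(312, 328)]
118 [(313, 327)]
134 [(316, 325)]
150 [(316, 325)]
166 [(316, 325)]
182 [(316, 324), (357, 367)]
198 [(316, 324)]
214 [(240, 318)]
changed px 22011 [183.8017355  390.42115306]
```

```bash
python3 -c "
from station import bot
print(bot.hand_in())"
```

```text
the job is handed in; nothing more can be done
None
```

I tightened the bolt in three strokes to about 2.0 N m by the wrist force reading and held it for about 0.5 s; the spanner is back on the notebook in the wrist camera, the pen wasn't checked again, and the job is handed in (no verdict returned).

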